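Book pipe end caps into stock at the store-room bench

ROBOT

A 7-joint arm with a two-finger parallel gripper is mounted at the origin on the work surface. World frame = base frame: x ahead of the robot, y to its left, z up, the work surface at z = 0. Lengths are in m, angles in rad, forces in N, time in s.
With the tool pointing down it reaches from about 0.4 to 0.875 m from the base axis. Payload 4.4 kg.
Tool frame: the origin (TCP) lies on the centre line of the jaws, within the pads' length; the fingertips stand manip.tcp_to_tips ahead of it and the grasp point (between the pads) lies 8 mm behind it (manip.tcp_to_tips is the distance from the TCP to the fingertips, in m); z points along the fingers, y is the direction in which the jaws open and shut (so a half turn about z gives the same grasp; the last joint's range is limited). The gripper opens to 85 mm and grips with 20 to 120 N. Pads are 22 mm wide; open, the fingers measure 114 mm over their backs; the gripper's body (76 mm by 85 mm) begins 54 mm behind the grasp point. The pads swing forward as they close: fully open they stand 13 mm farther back than shut.
Start: joints at [-1.236, 0.628, 0.038, 1.517, -0.027, 0.996, -0.02], TCP at [0.254, 0.599, 0.242] pointing down, gripper open.
Joint ranges: [-3.06, 3.06], [-0.37, 2.12], [-1.25, 1.32], [0.18, 2.47], [-1.1, 4.24], [0.23, 1.98], [-2.94, 2.94]. Speed limits (rad/s): [2.57, 2.57, 3.14, 3.14, 3.14, 3.14, 3.14].

INTERFACE

Orientations are given as [roll, pitch, yaw] about the fixed x, y, z axes, in that order (R = Rz(yaw) Ry(pitch) Rx(roll)).
In Python, from workcell import manip, read_camera, get_calibration, job, spotter gives the robot as it stands.
- The arm moves only by the tool move_arm, never from a script. Its argument "deltas" is one flat list of numbers, 5 for each row, row after row: the shift along the tool's x, y, z in mm, then the turn about the tool's z in rad, then the closure, from -1 (fully open) to 1 (shut). In form: [tx, ty, tz, turn, jaw, tx, ty, tz, turn, jaw, ...]. A call has 1 to 12 rows; each row shifts and turns the commanded pose from where the row before left it, along the tool's axes as they then stand; what a row does not reach is not made up. A row lasts 1/10 s, in which the tool goes at most 50 mm and 8.59 degrees, less where a joint would pass 70% of its speed; a pose out of reach is approached as far as the arm can. A call with a gripper value outside its range is refused whole. The fingers move at their own pace and stop on an object; the grip force is fixed at half the most. Time passes only in rows, so rows that do not move let the fingers close. It gives the time, the measured TCP pose, the force and the opening at its end, in the units of the state.
- manip.get_obs(): the state, without advancing time (a new reading comes with each control period).
- read_camera(name): name is "scene" or "top" or "wrist"; returns (picture, depth): 384x512x3 uint8, red, green, blue; 384x512 float32, m along the optical axis (not along the pixel's ray), 0 where there is no reading.
- get_calibration(name): a dict with "fx", "fy", "cx", "cy" (pixels), "xyz" and "attitude" of the camera in the world; the wrist camera has in their place "tool_from_camera" (4x4, takes a point from camera to tool coordinates, whose origin is the TCP and whose axes are the flange's). Camera axes: x right, y up, looking along -z (the intrinsics and any distortion apply to the point x, -y, -z); pixel columns grow to the right and rows downward; lengths in m; the calibration is good to about 2 mm. A picture is of the moment at which its call begins: read the wrist's pose just before it. get_calibration takes no time and is no camera call.
- job.finish_job(): hands the job in, once; it reports no verdict.
Trained networks look in the newest picture that a camera, given by its name, has taken for a name from the list of things; names that differ only in an ending like _2 or _b are one class to them, and where a whole thing is asked for, a point or a joint stands for the part that bears it (a point fixed in the world has none). Each returns a list of dicts, best first, with "score" (0 to 1); they miss things now and then, are a little off and sometimes report something else, mostly with a low value. They report only what shows in the picture. A call takes as long as a camera call. They do not tell look-alikes from the thing itself.
- spotter.boxes_of(query, camera): "uv" ([column, row] in pixels, amid what is visible of it).
- spotter.place_of(query, camera): "uv" ([column, row] in pixels: a listed point, or the origin of a listed thing).
The state is a dict: "time": time; "joint_pos": joint angles; "qvel": joint speeds; "joint_torque": joint torques, N m; "ee_pos": TCP position; "ee_rot": TCP orientation; "wrist_force": force on the tool from outside, world axes, zero at the start; "torque": the same for the moment, N m; "finger_gap": finger opening in m.
Only numpy, scipy, OpenCV 4.12 (cv2) and the standard library are available. Lean on these libraries where they do the work, as an engineer would, in place of code of your own. Each camera call takes 0.05 s, during which the arm holds its last target.

TASK

First get the label printer ready: stand the label cassette in its cradle and push the hinged cover right down, so that the cassette is pressed fully home and the cover stays shut. Then put all the pipe end caps into the steel tray on the scale and take your hand off so that they are weighed, and after that carry the tray to the blue bin and tip all the caps out of it into the bin. Finish with the empty tray lying flat on the scale again, roughly in the middle, and leave the tape, the mallet and the tin where they are.

Things in the scene. Friction and masses are not known exactly. Their poses are not given: they have to be found in the camera images.
- cassette_mid (a point): Label cassette: upright black plastic box 84 mm long (its x) x 46 mm wide (its y) x 64 mm high (its z), 0.14 to 0.22 kg, a round window with a paper roll on each long side; stands on the bench near the printer. This point is its centre, 32 mm above its underside. It fits the cradle either way round.
- printer: Label printer: white and grey machine fixed to the bench, 180 mm long (x) by 130 mm wide (y); origin under its centre, x points to its back, z up. A cradle pocket in its top, the cover hinged behind it. A housing 92 mm high fills its back, from x = +25 to +90 mm.
- cradle (a point): Centre of the top of the cradle's sprung seat when it is up, 40 mm above the bench and 20 mm in front of the printer's centre; axes of the printer. The pocket is 90 mm (x) by 52 mm (y), 3 mm clear of the cassette all round; its walls reach 12 mm above this point and are flat on top out to the machine's sides.
- seat (a joint): Sprung seat in the cradle: how far it is pressed down, m. 0 = up (the cassette alone does not press it down), stop at 0.012; the shut cover holds the cassette at 0.010. It pushes back with 3 to 7 N.
- cover (a joint): Printer's hinged cover, rad: 0 = shut (level), starts open at about 1.65 to 1.95 (stop at 2.0), upright at the back of the cradle. Stiff friction hinge: it stays wherever it is left and also holds the pressed cassette down. Closing needs some 5 N at its front edge.
- cover_hinge (a point): Middle of the cover's hinge line, 85 mm behind the cradle point and 100 mm above the bench. Axes of the cover: y = hinge line; the cover extends along its -x from here to 166 mm; z = its outer side (up when shut). The panel is 130 mm wide and 16 mm thick (z 0 to 16 mm); a rubber pad 6 mm thick under it, 85 mm from the hinge, presses on the cassette's top.
- cover_lip (a point): Finger lip on the cover's free edge, 60 mm wide, 10 mm thick, its tip 193 mm from the hinge; this point is 178 mm from the hinge line, half-way in its thickness. Axes of the cover.
- platter (a point): Centre of the top of the bench scale's steel platter, 70 mm above the bench; the platter is 200 mm (x) by 220 mm (y). The scale is a low grey machine fixed to the bench, 220 x 230 mm; x points away from its display.
- tray_center (a point): Steel weighing tray (about 0.28 kg), loose on the scale: centre of its inner floor, 3 mm above its underside. x runs along its length to the open mouth, z up. 150 mm wide, flat floor from x = -145 to +105 mm; walls 36 mm high, 4 mm thick at the sides and back, none at the mouth. An upright lug to grip it by on each long side, at mid-length.
- tray_mouth (a point): Lip of the tray's open mouth, 145 mm in x from the tray's centre; the last 46 mm rise by 9 mm and narrow to 118 mm. Axes of the tray.
- tray_lug_a (a point): Grip point of the tray's lug on its +y side: a flat upright plate 66 mm long (tray x), 8 mm thick (tray y), its top 90 mm above the tray's underside; this point is 20 mm below its top, 71 mm from the tray's midline. Axes of the tray. Gripped across the 8 mm.
- tray_lug_b (a point): The same on the tray's -y side.
- bin_floor (a point): Blue open plastic picking bin, fixed to the bench: centre of its inner floor, 4 mm above the bench. Its x axis points to its back. 240 mm (x) by 220 mm (y) outside, 5 mm walls; sides and back 120 mm high, front lip 60 mm high, the front 72 mm of the sides 75 mm high at least.
- cap0_mid (a point): Grey plastic pipe end cap (2 to 4 of the four are there): like a solid cylinder 52 mm in diameter and 60 mm high (z its axis), 0.07 kg; stands on the bench in front of the scale. This point is its centre, 30 mm up.
- cap1_mid (a point): Grey plastic pipe end cap (2 to 4 of the four are there): like a solid cylinder 52 mm in diameter and 60 mm high (z its axis), 0.07 kg; stands on the bench in front of the scale. This point is its centre, 30 mm up.
- cap2_mid (a point): Grey plastic pipe end cap (2 to 4 of the four are there): like a solid cylinder 52 mm in diameter and 60 mm high (z its axis), 0.07 kg; stands on the bench in front of the scale. This point is its centre, 30 mm up.
- cap3_mid (a point): Grey plastic pipe end cap (2 to 4 of the four are there): like a solid cylinder 52 mm in diameter and 60 mm high (z its axis), 0.07 kg; stands on the bench in front of the scale. This point is its centre, 30 mm up.
- tape_mid (a point): Bystander: roll of packing tape lying flat, 100 mm in diameter, 48 mm high; its centre.
- mallet_mid (a point): Bystander: wooden mallet lying down, head 110 mm long, 72 mm in diameter, handle along its +y to 230 mm; centre of its head.
- tin_mid (a point): Bystander: tin can 74 mm in diameter, 110 mm high; its centre.
Things that resemble listed ones, but are neither listed nor needed, are in the scene too. What is shaped like the part that bears cassette_mid but orange or pink is not meant.

How it is judged:
On the way, in this order (a step that is already met when the one before it is completed fails the run):
1. the cassette is in the cradle, pressed fully home, and the cover is shut (value of joint cover below 0.06 rad and value of joint seat above 0.0075 m and horizontal distance between cassette_mid and cradle below 0.007 m and angle between the x axis of cassette_mid and the x axis of cradle, either way round below 0.12 rad and angle between cassette_mid's own z axis and vertical below 0.1 rad), for 0.2 s.
2. all the caps are in the tray, which lies flat on the scale, and the hand touches nothing (x of cap0_mid in the frame of tray_center between -0.15 and 0.15 m and y of cap0_mid in the frame of tray_center between -0.075 and 0.075 m and z of cap0_mid in the frame of tray_center between 0 and 0.085 m and x of cap1_mid in the frame of tray_center between -0.15 and 0.15 m and y of cap1_mid in the frame of tray_center between -0.075 and 0.075 m and z of cap1_mid in the frame of tray_center between 0 and 0.085 m and x of cap2_mid in the frame of tray_center between -0.15 and 0.15 m and y of cap2_mid in the frame of tray_center between -0.075 and 0.075 m and z of cap2_mid in the frame of tray_center between 0 and 0.085 m and x of cap3_mid in the frame of tray_center between -0.15 and 0.15 m and y of cap3_mid in the frame of tray_center between -0.075 and 0.075 m and z of cap3_mid in the frame of tray_center between 0 and 0.085 m and horizontal distance between tray_center and platter below 0.045 m and angle between tray_center's own z axis and vertical below 0.05 rad and z of tray_center in the frame of platter between -0.003 and 0.009 m and contact force between the fingers and anything else below 0.1 N), for 0.3 s.
3. the tray begins to tip at the bin (0.3 rad or more, mouth within 0.22 m of the bin's middle) with all the caps still in it (x of cap0_mid in the frame of tray_center between -0.15 and 0.15 m and y of cap0_mid in the frame of tray_center between -0.075 and 0.075 m and z of cap0_mid in the frame of tray_center between 0 and 0.085 m and x of cap1_mid in the frame of tray_center between -0.15 and 0.15 m and y of cap1_mid in the frame of tray_center between -0.075 and 0.075 m and z of cap1_mid in the frame of tray_center between 0 and 0.085 m and x of cap2_mid in the frame of tray_center between -0.15 and 0.15 m and y of cap2_mid in the frame of tray_center between -0.075 and 0.075 m and z of cap2_mid in the frame of tray_center between 0 and 0.085 m and x of cap3_mid in the frame of tray_center between -0.15 and 0.15 m and y of cap3_mid in the frame of tray_center between -0.075 and 0.075 m and z of cap3_mid in the frame of tray_center between 0 and 0.085 m and angle between tray_center's own z axis and vertical above 0.3 rad and horizontal distance between tray_mouth and bin_floor below 0.22 m).
4. all the caps lie in the bin (x of cap0_mid in the frame of bin_floor between -0.12 and 0.12 m and y of cap0_mid in the frame of bin_floor between -0.11 and 0.11 m and z of cap0_mid in the frame of bin_floor between 0 and 0.105 m and x of cap1_mid in the frame of bin_floor between -0.12 and 0.12 m and y of cap1_mid in the frame of bin_floor between -0.11 and 0.11 m and z of cap1_mid in the frame of bin_floor between 0 and 0.105 m and x of cap2_mid in the frame of bin_floor between -0.12 and 0.12 m and y of cap2_mid in the frame of bin_floor between -0.11 and 0.11 m and z of cap2_mid in the frame of bin_floor between 0 and 0.105 m and x of cap3_mid in the frame of bin_floor between -0.12 and 0.12 m and y of cap3_mid in the frame of bin_floor between -0.11 and 0.11 m and z of cap3_mid in the frame of bin_floor between 0 and 0.105 m), for 0.2 s.
At the end, for the whole second after the job is handed in: All the caps that are there lie inside the blue bin; the tray lies flat on the scale (its centre within 45 mm of the platter's, within 3 degrees of level); the cover is shut (under 0.06 rad) with the cassette upright in the cradle, seat pressed down 7.5 mm or more (all of step 1 and all of step 4 and horizontal distance between tray_center and platter below 0.045 m and angle between tray_center's own z axis and vertical below 0.05 rad and z of tray_center in the frame of platter between -0.003 and 0.009 m); the robot touches nothing.
It fails at once if the tape is moved more than 40 mm (distance of tape_mid from where it was at the start of the episode above 0.04 m).
It fails at once if the mallet is moved more than 40 mm (distance of mallet_mid from where it was at the start of the episode above 0.04 m).
It fails at once if the tin is moved more than 40 mm (distance of tin_mid from where it was at the start of the episode above 0.04 m).
Of cap0, cap1, cap2, cap3 only 2 to 4 are there at a start; the rules pass over those that are not, and their reading is None.
At some moment in a run one of cap0, cap1, cap2, cap3, cassette may be knocked a few centimetres aside while the robot is not near it.
It also fails if it takes over 210 s, if anything falls off the work surface, if the arm or the gripper's body presses on something with over 40 N, if the wrist force passes 120 N, or if a joint passes its speed limit or range.

## Working session

There is one attempt and no reset: what is moved stays moved. The work goes in short steps, Python scripts to look and compute and a tool call to move; the robot and the scene stay as the last step left them, time stands still between calls to the robot, and variables do not carry over. Pictures are saved under pics/ and viewed, and the job is handed in when it is done.

Besides the shell and the picture viewer there is one more tool, called after "Request:" in YAML: its name, and indented under it one key for each argument. move_arm: Moves the arm, as the interface text tells. Its arguments: {"type":"object","properties":{"deltas":{"type":"array"}},"required":["deltas"]}

```bash
ls -la; mkdir -p pics; cat > h.py <<'E'
import numpy as np, cv2
from workcell import manip, read_camera, get_calibration, job, spotter
from scipy.spatial.transform import Rotation as R
E
python3 - <<'E'
from h import *
o=manip.get_obs(); print(o); print(manip.tcp_to_tips)
for c in ("scene","top","wrist"):
    p,d=read_camera(c); cv2.imwrite(f"pics/{c}0.png",p[:,:,::-1]); np.save(f"{c}0_d.npy",d)
    print(c,get_calibration(c))
print(manip.get_obs()['time'])
E
```

```text
total 12
drwxr-xr-x  3 agent agent 4096 Dec  7 15:08 .
drwxr-xr-x 23 root  root  4096 Dec  7 15:08 ..
drwxr-xr-x  2 agent agent 4096 Dec  7 15:08 pics
{'time': 0.0, 'joint_pos': array([-1.23581004,  0.62929133,  0.03841574,  1.51837018, -0.02699263,
        0.99628826, -0.0199909 ]), 'qvel': array([ 0.00104966, -0.00155244,  0.00180618, -0.00139665,  0.0007306 ,
        0.00019376,  0.00015595]), 'joint_torque': array([-6.31810999e-04, -5.63387203e+01,  1.22536797e+00, -1.93459922e+01,
        1.07091325e-02,  1.04134547e-02, -1.34303397e-05]), 'ee_pos': array([0.25332026, 0.59795706, 0.2414234 ]), 'ee_rot': array([-3.13975269e+00,  1.21886125e-05,  2.74084065e+00]), 'wrist_force': array([-0.05159958,  1.20733761, -0.16060342]), 'torque': array([-0.00760246, -0.00068629, -0.01147193]), 'finger_gap': 0.08561374434704544}
0.011
scene {'fx': 374.3791373868816, 'fy': 374.3791373868816, 'cx': 259.3086810251745, 'cy': 201.5290816039488, 'xyz': array([ 0.91630237, -0.64539921,  0.92675932]), 'attitude': array([0.74877131, 0.00452054, 0.56061952])}
top {'fx': 382.5356318951097, 'fy': 382.5356318951097, 'cx': 258.23354952563693, 'cy': 191.90800588282096, 'xyz': array([0.25769048, 0.00515129, 1.32685845]), 'attitude': array([ 0.21912688, -0.00606392, -1.60902725])}
wrist {'fx': 292.00664855335407, 'fy': 292.00664855335407, 'cx': 258.9272178224291, 'cy': 192.13294984251505, 'tool_from_camera': array([[-1.68474766e-03,  9.61582150e-01,  2.74512167e-01,
         7.09630976e-02],
       [ 9.99997954e-01,  1.31277404e-03,  1.53874465e-03,
        -2.83561395e-04],
       [ 1.11925694e-03,  2.74514197e-01, -9.61582395e-01,
        -1.31629846e-01],
       [ 0.00000000e+00,  0.00000000e+00,  0.00000000e+00,
         1.00000000e+00]])}
0.15
```

View pics/scene0.png

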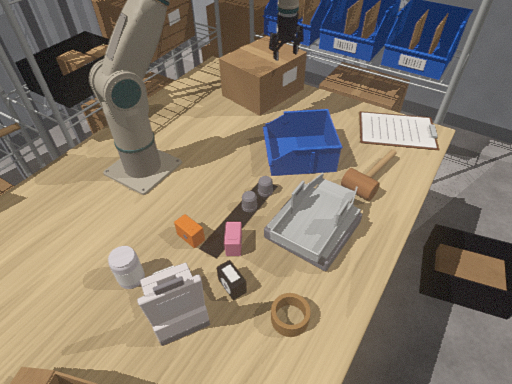

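View pics/top0.png

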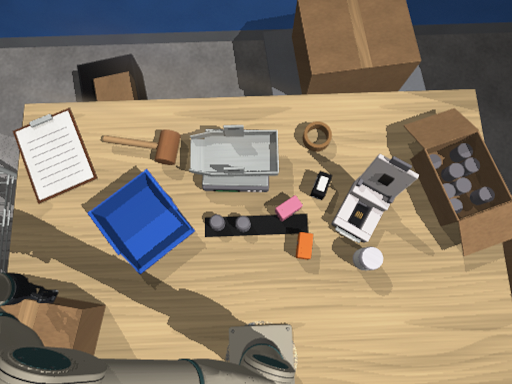

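View pics/wrist0.png

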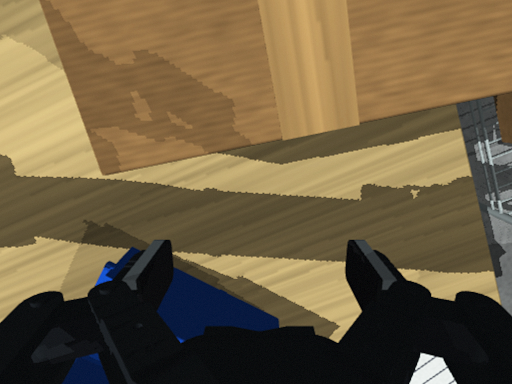

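```bash
cat >> h.py <<'E'
def campose(c):
    k=get_calibration(c)
    if 'xyz' in k: 
        T=np.eye(4);T[:3,:3]=R.from_euler('xyz',k['attitude']).as_matrix();T[:3,3]=k['xyz']
    else:
        o=manip.get_obs();W=np.eye(4);W[:3,:3]=R.from_euler('xyz',o['ee_rot']).as_matrix();W[:3,3]=o['ee_pos'];T=W@k['tool_from_camera']
    return k,T
def ray(c,uv,kt=None):
    k,T=kt or campose(c); v=np.array([(uv[0]-k['cx'])/k['fx'],-(uv[1]-k['cy'])/k['fy'],-1.])
    return T[:3,3],T[:3,:3]@v
def atz(c,uv,z,kt=None):
    p,v=ray(c,uv,kt); return p+v*(z-p[2])/v[2]
def proj(c,P,kt=None):
    k,T=kt or campose(c); q=T[:3,:3].T@(np.array(P)-T[:3,3]); return np.array([k['cx']-k['fx']*q[0]/q[2], k['cy']+k['fy']*q[1]/q[2]])
def cloud(c,d,kt=None):
    k,T=kt or campose(c); v,u=np.mgrid[:384,:512]
    q=np.stack([(u-k['cx'])/k['fx']*d,-(v-k['cy'])/k['fy']*d,-d],-1); P=q@T[:3,:3].T+T[:3,3]; P[d<=0]=np.nan; return P
def crop(p,x0,y0,x1,y1,s,name):
    cv2.imwrite(f"pics/{name}.png",cv2.resize(p[y0:y1,x0:x1,::-1],None,fx=s,fy=s,interpolation=cv2.INTER_CUBIC))
E
python3 - <<'E'
from h import *
pt=cv2.imread('pics/top0.png')[:,:,::-1]; ps=cv2.imread('pics/scene0.png')[:,:,::-1]
crop(pt,80,100,420,280,2.3,'t_crop'); crop(ps,100,90,400,350,2.3,'s_crop')
for c in('top','scene'):
  for q in ('cassette_mid','cradle','cover_hinge','cover_lip','platter','tray_center','tray_mouth','tray_lug_a','bin_floor','cap0_mid','tape_mid','mallet_mid','tin_mid','printer'):
    print(c,q,[(np.round(x['uv']).tolist(),round(x['score'],2)) for x in spotter.place_of(q,c)][:6])
print(manip.get_obs()['time'])
E
```

```text
top cassette_mid [([303.0, 243.0], 0.92), ([289.0, 208.0], 0.79), ([318.0, 185.0], 0.74)]
top cradle [([357.0, 212.0], 0.64)]
top cover_hinge [([375.0, 189.0], 0.89), ([151.0, 223.0], 0.25)]
top cover_lip [([400.0, 166.0], 0.73)]
top platter []
top tray_center []
top tray_mouth [([190.0, 158.0], 0.94)]
top tray_lug_a [([231.0, 127.0], 0.73), ([234.0, 170.0], 0.59), ([358.0, 211.0], 0.38)]
top bin_floor [([152.0, 225.0], 0.74)]
top cap0_mid []
top tape_mid [([315.0, 137.0], 0.94), ([359.0, 212.0], 0.38)]
top mallet_mid [([164.0, 143.0], 0.76)]
top tin_mid [([371.0, 259.0], 0.69), ([237.0, 167.0], 0.66)]
top printer [([359.0, 212.0], 0.81), ([318.0, 185.0], 0.55)]
scene cassette_mid [([187.0, 230.0], 0.95), ([229.0, 280.0], 0.71), ([233.0, 237.0], 0.65)]
scene cradle [([169.0, 293.0], 0.61)]
scene cover_hinge [([177.0, 309.0], 0.94)]
scene cover_lip [([166.0, 286.0], 0.61), ([296.0, 188.0], 0.55)]
scene platter []
scene tray_center [([313.0, 213.0], 0.95)]
scene tray_mouth [([341.0, 188.0], 0.68), ([232.0, 280.0], 0.54)]
scene tray_lug_a [([295.0, 188.0], 0.72), ([343.0, 210.0], 0.61), ([177.0, 311.0], 0.29)]
scene bin_floor [([300.0, 154.0], 0.74), ([357.0, 186.0], 0.4)]
scene cap0_mid [([289.0, 316.0], 0.33)]
scene tape_mid [([288.0, 312.0], 0.8)]
scene mallet_mid [([360.0, 186.0], 0.88)]
scene tin_mid [([127.0, 270.0], 0.74), ([230.0, 278.0], 0.27)]
scene printer [([176.0, 307.0], 0.68)]
1.55
```

View pics/t_crop.png

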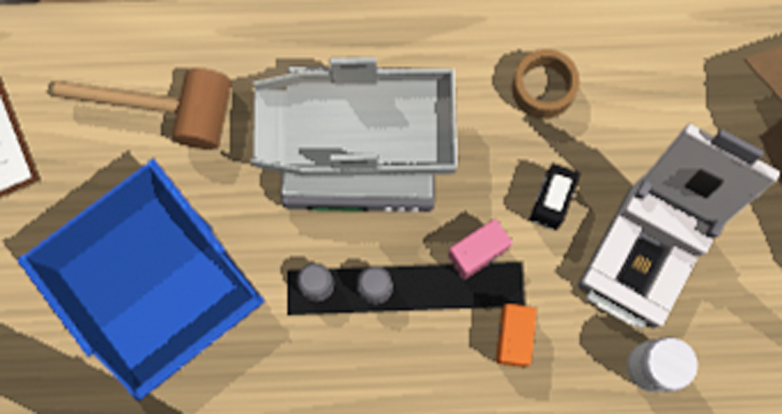

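View pics/s_crop.png

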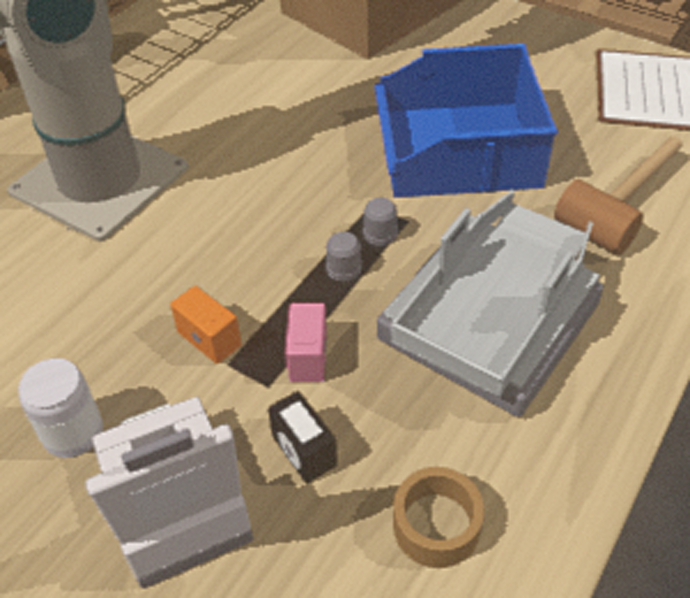

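```bash
python3 - <<'E'
from h import *
pt=cv2.imread('pics/top0.png')[:,:,::-1]; d=np.load('top0_d.npy'); P=cloud('top',d)
ps=cv2.imread('pics/scene0.png')[:,:,::-1]; Ps=cloud('scene',np.load('scene0_d.npy'))
bench=P[280:300,200:400,2]; print('bench z',np.nanmedian(bench), np.nanmedian(Ps[330:370,200:260,2]))
def rect(name,m,Pc):
    q=Pc[m]; q=q[~np.isnan(q).any(1)]
    r=cv2.minAreaRect((q[:,:2]*1000).astype(np.float32)); print(name,len(q),np.round(r[0],1),np.round(r[1],1),round(r[2],1),'z',np.round(np.percentile(q[:,2],[5,50,95])*1000,1))
def win(x0,y0,x1,y1,zl,zh,Pc):
    m=np.zeros(Pc.shape[:2],bool); m[y0:y1,x0:x1]=1; return m&(Pc[...,2]>zl)&(Pc[...,2]<zh)
rect('cassette',win(308,165,336,205,.055,.075,P),P)
rect('cassette s',win(210,255,255,300,.057,.075,Ps),Ps)
rect('cap L',win(205,210,229,236,.05,.07,P),P)
rect('cap R',win(230,210,256,236,.05,.07,P),P)
rect('bin',win(85,165,200,275,.105,.13,P),P)
rect('binlow',win(85,165,200,275,.05,.085,P),P)
rect('tray walls',win(180,110,290,190,.102,.118,P),P)
rect('lugs',win(180,110,290,190,.145,.17,P),P)
rect('luga',win(180,110,290,150,.145,.17,P),P)
rect('lugb',win(180,150,290,190,.145,.17,P),P)
rect('trayfloor',win(180,110,290,190,.068,.078,P),P)
rect('scalebody',win(180,170,290,200,.03,.078,P),P)
rect('printer90',win(325,150,425,245,.085,.095,P),P)
rect('printerwalls',win(325,150,425,245,.047,.057,P),P)
rect('cover',win(325,150,425,245,.12,.4,P),P)
rect('tin',win(350,240,390,275,.1,.12,P),P)
rect('tape',win(295,115,340,155,.04,.06,P),P)
rect('mallet',win(100,120,184,170,.02,.09,P),P)
rect('carton',win(400,100,512,255,.05,.4,P),P)
for n,(u,v) in dict(cass=(320,185),cr=(357,212),lip=(400,166)).items(): print(n,P[v,u])
E
```

```text
bench z 0.0005498607968091873 -0.0007009383814720049
cassette 330 [ 561.  -231.9] [46.5 82.9] 66.6 z [60.5 64.4 68.7]
cassette s 475 [ 561.  -230.9] [46.1 84.6] 66.4 z [59.8 63.3 66.2]
cap L 156 [448.2 130. ] [43.9 44.2] 89.2 z [51.8 57.7 62.9]
cap R 157 [439.8  43.3] [43.8 47.5] 86.9 z [51.6 58.3 62.6]
bin 676 [515.8 336.4] [184.5 363.2] 36.6 z [107.2 119.  123.8]
binlow 831 [491.9 306.8] [248.6 368.5] 36.2 z [52.7 62.1 82.4]
tray walls 402 [671.7  63.1] [295.3 154.7] 88.9 z [102.8 108.4 114.6]
lugs 146 [670.8  61.5] [151.8  65.2] 0.3 z [146.6 158.9 163. ]
luga 76 [741.7  61.8] [ 9.8 65.2] 0.5 z [146.1 157.  163.2]
lugb 70 [599.9  63.5] [60.5  9.3] 89.6 z [149.6 159.3 162.8]
trayfloor 3167 [664.8  66.1] [290.9 199.9] 86.6 z [69.2 73.2 77.1]
scalebody 1108 [585.4  41.9] [338.2  93. ] 79.5 z [41.5 68.9 75.3]
printer90 394 [ 584.9 -454.2] [135.2 263.1] 47.1 z [86.8 92.  94.7]
printerwalls 900 [ 499.7 -430.2] [235.5 356.2] 14.0 z [48.4 52.5 56.2]
cover 1454 [ 539.8 -406.8] [130.8  65.8] 55.3 z [130.1 213.1 285. ]
tin 400 [ 303.8 -362.1] [69.4 67.9] 38.2 z [102.6 110.3 114.5]
tape 278 [ 745.8 -231.3] [99.1 97.3] 3.0 z [42.7 48.2 52.6]
mallet 1070 [735.8 396.3] [265.6 111.6] 80.3 z [36.6 54.8 73.5]
carton 7771 [ 536.6 -620.7] [487.1 377.8] 17.4 z [ 59.9  87.2 126.1]
cass [ 0.55439188 -0.22372759  0.0654704 ]
cr [ 0.46040831 -0.34637693  0.0447906 ]
lip [ 0.55341822 -0.42045185  0.2720328 ]
```

```bash
python3 - <<'E'
from h import *
from scipy.optimize import minimize
P=cloud('top',np.load('top0_d.npy')); Ps=cloud('scene',np.load('scene0_d.npy'))
def sel(c,c0,r,zl,zh):
    m=(np.hypot(c[...,0]-c0[0],c[...,1]-c0[1])<r)&(c[...,2]>zl)&(c[...,2]<zh); return c[m]
c0=(0.47,-0.35)
w=sel(P,c0,.15,.046,.058); q=sel(P,c0,.17,.086,.097); print(len(w),len(q))
r=cv2.minAreaRect((w[:,:2]*1000).astype(np.float32));print('walls',r)
r2=cv2.minAreaRect((q[:,:2]*1000).astype(np.float32));print('house',r2)
img=np.zeros((600,600,3),np.uint8)
# height map world: x 0.3..0.7 up, y -0.55..-0.15
for c,k in((P,0),):
    m=(c[...,0]>.33)&(c[...,0]<.68)&(c[...,1]>-.55)&(c[...,1]<-.15)
    for p in c[m]:
        h=int(np.clip(p[2]/.12*255,0,255)); cv2.circle(img,(int((-.15-p[1])*1500),int((.7-p[0])*1500)),2,(h,255-h,128 if .046<p[2]<.058 else 0),-1)
cv2.imwrite('pics/hm.png',img)
b=sel(P,(.515,.336),.25,.1,.13); bb=(b[:,:2]*1000).astype(np.float32)
b=b[(b[:,0]<.69)]; 
print('bin high',cv2.minAreaRect((b[:,:2]*1000).astype(np.float32)))
E
```

```text
940 442
walls ((467.9942932128906, -315.8968505859375), (235.33071899414062, 162.6014862060547), 41.22066879272461)
house ((438.13311767578125, -345.6180419921875), (129.5305633544922, 249.01388549804688), 59.6171989440918)
bin high ((530.5040893554688, 311.4460144042969), (190.7344970703125, 420.8045959472656), 36.6092414855957)
```

View pics/hm.png

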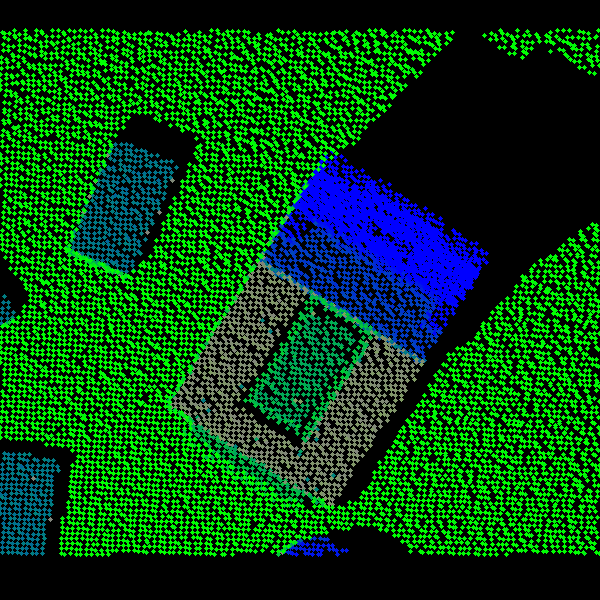

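```bash
python3 - <<'E'
from h import *
from scipy.optimize import minimize
pt=cv2.imread('pics/top0.png')[:,:,::-1].astype(int)
P=cloud('top',np.load('top0_d.npy')); Ps=cloud('scene',np.load('scene0_d.npy'))
def fit(pts,zm,x0s):
    best=None
    def f(v):
        c,s=np.cos(v[2]),np.sin(v[2]); dx=pts[:,0]-v[0];dy=pts[:,1]-v[1]
        return np.mean(np.minimum(abs(zm(c*dx+s*dy,-s*dx+c*dy)-pts[:,2]),.012))
    for x0 in x0s:
        for sc in(.02,.005):
            r=minimize(f,x0,method='Nelder-Mead',options=dict(initial_simplex=np.array(x0)+np.array([[0,0,0],[sc,0,0],[0,sc,0],[0,0,sc*8]]),xatol=1e-5,fatol=1e-8,maxiter=600)); x0=r.x
        if best is None or r.fun<best.fun: best=r
    return best
def zp(x,y):
    z=np.zeros_like(x); body=(abs(y)<.065)&(abs(x)<.09); z[body]=.052; z[body&(x>.025)]=.092; z[(abs(x+.02)<.045)&(abs(y)<.026)]=.040; return z
m=(np.hypot(P[...,0]-.48,P[...,1]+.36)<.17)&(P[...,2]<.1)&(P[...,1]<-.27)&(P[...,0]>.38)
r=fit(P[m],zp,[[.48,-.36,-a] for a in(.4,.55,.7)]); print('printer',r.x,r.fun,'deg',np.degrees(r.x[2]))
x,y,a=r.x; print('cradle',x-.02*np.cos(a),y-.02*np.sin(a),'hinge',x+.065*np.cos(a),y+.065*np.sin(a))
# cover angle
c,s=np.cos(a),np.sin(a); H=np.array([x+.065*c,y+.065*s])
m=(np.hypot(P[...,0]-.52,P[...,1]+.4)<.12)&(P[...,2]>.13)&(P[...,2]<.4); q=P[m]
u=(q[:,0]-H[0])*c+(q[:,1]-H[1])*s; w=-(q[:,0]-H[0])*s+(q[:,1]-H[1])*c; h=q[:,2]-.1
# cover -x dir at angle th: (-cos th, sin th) in (u,h)
rr=np.hypot(u,h); print('n',len(q),'w',np.percentile(w,[1,50,99]),'rmax',np.percentile(rr,99),'ang',np.percentile(np.arctan2(h,-u)[rr>.1],[5,25,50,75,95]))
blue=(pt[...,2]>pt[...,0]*2)&(pt[...,2]>60); blue[:160]=0; blue[275:]=0; blue[:,:80]=0; blue[:,210:]=0
q=P[blue]; q=q[~np.isnan(q).any(1)]; print('blue',len(q),cv2.minAreaRect((q[:,:2]*1000).astype(np.float32)))
def zb(x,y):
    z=np.zeros_like(x); ins=(abs(x)<.12)&(abs(y)<.11); z[ins]=.004
    z[ins&((abs(y)>.105)|(x>.115))]=.12; z[ins&(x<-.115)]=.06; z[ins&(abs(y)>.105)&(x<-.06)]=.075; return z
m=(np.hypot(P[...,0]-.45,P[...,1]-.28)<.25)&(P[...,2]<.14)&(P[...,1]>.16)&(P[...,0]>.3)&(P[...,0]<.62)
r=fit(P[m],zb,[[.45,.31,t] for t in(-.9,.6,.65,.7,2.2)]);print('bin',r.x,r.fun)
E
```

```text
printer [ 0.47031827 -0.36387211 -0.56366716] 0.003338393129873593 deg -32.295749418068986
cradle 0.45341223771064976 -0.3531863131420624 hinge 0.5252628628906962 -0.3986009326080061
n 1382 w [-0.06192756  0.00226986  0.06490957] rmax 0.1947147520068048 ang [1.7527615  1.77023761 1.77804859 1.78778149 1.82298585]
blue 5812 ((457.2829895019531, 391.37591552734375), (291.4176940917969, 263.0301513671875), 37.03714370727539)
bin [0.45362186 0.36984707 0.65069391] 0.004080757676591124
```

```bash
cat >> h.py <<'E'
def plan(x,y,z,deg,cmd=None):
    o=manip.get_obs(); p=o['ee_pos']; psi=o['ee_rot'][2] if cmd is None else cmd
    Rm=R.from_euler('xyz',o['ee_rot']).as_matrix()
    d=Rm.T@(np.array([x,y,z])-p)*1000
    # tool at target yaw
    t=np.radians(deg); best=(t-psi+np.pi)%(2*np.pi)-np.pi
    print('tool delta mm',np.round(d,1),'turn(rad about tool z)',round(-best,3),'or',round(-best+np.pi*np.sign(best),3),'| now',np.round(p,4),'rot',np.round(o['ee_rot'],4),'t',round(o['time'],2),'gap',round(o['finger_gap'],4),'F',np.round(o['wrist_force'],1))
E
python3 -c "
from h import *
plan(.561,-.2315,.30,156.6)"
```

```text
tool delta mm [-606.9 -644.3  -57.7] turn(rad about tool z) 0.008 or -3.134 | now [0.2536 0.5985 0.2423] rot [-3.1416e+00 -1.0000e-04  2.7408e+00] t 1.55 gap 0.0852 F [ 0.8  0.2 -0.1]
```

Request:
move_arm:
  deltas: [0,0,-30,0,-1,0,0,-30,0,-1,-30,-32,0,0,-1,-30,-32,0,0,-1,-30,-32,0,0,-1,-30,-32,0,0,-1]

```text
time: 2.15
ee_pos: [0.3146, 0.4322, 0.3025]
ee_rot: [3.141, 0.0, 2.741]
wrist_force: [0.6, -0.0, 0.2]
finger_gap: 0.0852
```

Request:
move_arm:
  deltas: [-30,-32,0,0,-1,-30,-32,0,0,-1,-30,-32,0,0,-1,-30,-32,0,0,-1,-30,-32,0,0,-1,-30,-32,0,0,-1,-30,-32,0,0,-1,-30,-32,0,0,-1,-30,-32,0,0,-1,-30,-32,0,0,-1]

```text
time: 3.15
ee_pos: [0.466, 0.0205, 0.3027]
ee_rot: [3.141, 0.001, 2.741]
wrist_force: [0.8, 0.6, 0.2]
finger_gap: 0.0855
```

Request:
move_arm:
  deltas: [-30,-32,0,0,-1,-30,-32,0,0,-1,-30,-32,0,0,-1,-30,-32,0,0,-1,-20,-20,0,0,-1,0,0,0,0,-1]

```text
time: 3.75
ee_pos: [0.5371, -0.1741, 0.3023]
ee_rot: [-3.139, 0.002, 2.734]
wrist_force: [-0.5, -0.2, -0.1]
finger_gap: 0.0857
```

```bash
python3 - <<'E'
from h import *
print(manip.get_obs()['joint_pos'].round(2))
p,d=read_camera('wrist'); kt=campose('wrist'); cv2.imwrite('pics/w1.png',p[:,:,::-1]); P=cloud('wrist',d,kt)
m=(P[...,2]>.055)&(P[...,2]<.075)&(np.hypot(P[...,0]-.561,P[...,1]+.2315)<.07); q=P[m]
print(len(q),cv2.minAreaRect((q[:,:2]*1000).astype(np.float32)),np.median(q[:,2]))
plan(.561,-.2315,.042,156.6)
E
```

```text
[ 0.08  0.45  0.27  1.69 -0.13  1.02  1.56]
2088 ((557.4607543945312, -226.51268005371094), (46.02864074707031, 82.73307800292969), 66.45503997802734) 0.06371379594286586
tool delta mm [-46.2 -45.8 260.1] turn(rad about tool z) 0.004 or -3.138 | now [ 0.5366 -0.171   0.3021] rot [-3.1408e+00  2.0000e-04  2.7369e+00] t 3.8 gap 0.0855 F [-0.6  0.2 -0. ]
```

View pics/w1.png

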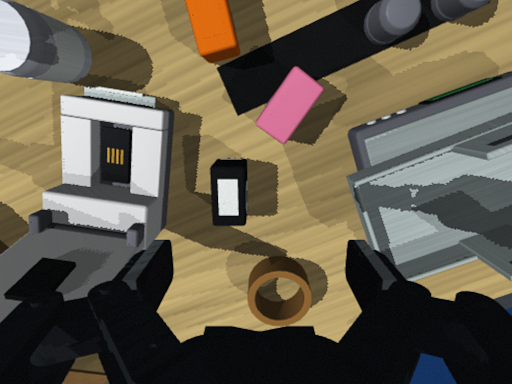

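Request:
move_arm:
  deltas: [-22,-22,25,0,-1,-22,-22,25,0,-1,0,0,25,0,-1,0,0,20,0,-1,0,0,0,0,-1,0,0,0,0,-1]

```text
time: 4.4
ee_pos: [0.5602, -0.2251, 0.2077]
ee_rot: [3.141, -0.0, 2.742]
wrist_force: [0.3, 0.1, 1.2]
finger_gap: 0.0854
```

```bash
python3 - <<'E'
from h import *
for c in('wrist','top','scene'):
  p,d=read_camera(c); kt=campose(c); P=cloud(c,d,kt)
  m=(P[...,2]>.055)&(P[...,2]<.075)&(np.hypot(P[...,0]-.561,P[...,1]+.2315)<.07); q=P[m]
  print(c,len(q),len(q)>20 and cv2.minAreaRect((q[:,:2]*1000).astype(np.float32)))
  if c=='wrist': cv2.imwrite('pics/w2.png',p[:,:,::-1])
plan(.561,-.2315,.042,156.6)
E
```

```text
wrist 3850 ((559.3555297851562, -230.79588317871094), (46.27535629272461, 83.26142120361328), 66.60101318359375)
top 0 False
scene 481 ((560.3016967773438, -230.47291564941406), (47.5832405090332, 84.06585693359375), 66.38057708740234)
tool delta mm [ -1.7  -5.  166.9] turn(rad about tool z) 0.009 or -3.133 | now [ 0.5609 -0.2261  0.2089] rot [3.1412e+00 2.6000e-03 2.7417e+00] t 4.55 gap 0.0853 F [-0.2  0.7  0.6]
```

Request:
move_arm:
  deltas: [-1,-4.5,35,0.009,-1,0,0,35,0,-1,0,0,35,0,-1,0,0,30,0,-1,0,0,20,0,-1,0,0,12,0,-1,0,0,0,0,-1,0,0,0,0,1,0,0,0,0,1,0,0,0,0,1,0,0,0,0,1,0,0,0,0,1]

```text
time: 5.75
ee_pos: [0.5603, -0.2313, 0.0419]
ee_rot: [3.141, 0.003, 2.732]
wrist_force: [0.1, 0.4, 6.0]
finger_gap: 0.0448
```

Request:
move_arm:
  deltas: [0,0,-20,0,1,0,0,-40,0,1,0,0,-45,0,1,0,0,-45,0,1,0,0,0,0.075,1,0,0,0,0.08,1,0,0,0,0,1]

```text
time: 6.45
ee_pos: [0.559, -0.2307, 0.1908]
ee_rot: [3.142, 0.0, 2.577]
wrist_force: [0.3, 0.6, -3.4]
finger_gap: 0.0452
```

```bash
python3 - <<'E'
from h import *
o=manip.get_obs()
p,d=read_camera('wrist'); kt=campose('wrist'); cv2.imwrite('pics/w3.png',p[:,:,::-1]); np.save('w3d.npy',d); np.save('w3T.npy',kt[1])
plan(.4534,-.3532,.195,147.7)
E
```

```text
tool delta mm [  23.8 -159.9   -4.6] turn(rad about tool z) 0.001 or -3.141 | now [ 0.5588 -0.2307  0.1904] rot [-3.1415e+00 -4.0000e-04  2.5785e+00] t 6.5 gap 0.0451 F [-0.4 -0.1 -1.1]
```

View pics/w3.png

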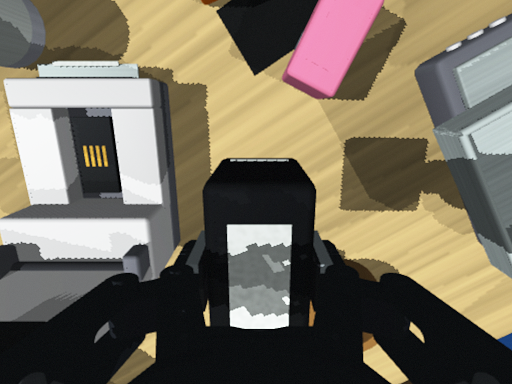

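```bash
cat > fitp.py <<'E'
from h import *
from scipy.optimize import minimize
def fit(pts,zm,x0s,cl=.012):
    best=None
    def f(v):
        c,s=np.cos(v[2]),np.sin(v[2]); dx=pts[:,0]-v[0];dy=pts[:,1]-v[1]
        return np.mean(np.minimum(abs(zm(c*dx+s*dy,-s*dx+c*dy)-pts[:,2]),cl))
    for x0 in x0s:
        for sc in(.02,.005,.002):
            r=minimize(f,x0,method='Nelder-Mead',options=dict(initial_simplex=np.array(x0)+np.array([[0,0,0],[sc,0,0],[0,sc,0],[0,0,sc*8]]),xatol=1e-5,fatol=1e-8,maxiter=600)); x0=r.x
        if best is None or r.fun<best.fun: best=r
    return best
def zp(x,y):
    z=np.zeros_like(x); body=(abs(y)<.065)&(abs(x)<.09); z[body]=.052; z[body&(x>.025)]=.092; z[(abs(x+.02)<.045)&(abs(y)<.026)]=.040; return z
E
python3 - <<'E'
from fitp import *
k=get_calibration('wrist'); P=cloud('wrist',np.load('w3d.npy'),(k,np.load('w3T.npy')))
m=(np.hypot(P[...,0]-.46,P[...,1]+.35)<.15)&(P[...,2]<.1); m[:,200:]=0
q=P[m];print(len(q))
for pts in (q,q[abs(q[:,2]-.052)<.006]):
  r=fit(q,zp,[[.47,-.364,-.564],[.465,-.36,-.52]]); print(r.x,r.fun)
x,y,a=r.x; print('cradle',x-.02*np.cos(a),y-.02*np.sin(a),np.degrees(a))
# held cassette
m=np.zeros(P.shape[:2],bool); m[150:330,200:320]=1; m&=(P[...,2]>.205)&(P[...,2]<.222); c=P[m]; print(len(c),np.median(c[:,2]),cv2.minAreaRect((c[:,:2]*1000).astype(np.float32)))
E
```

```text
49250
[ 0.4674095  -0.36270894 -0.55997207] 0.0031706652726302908
[ 0.4674095  -0.36270894 -0.55997207] 0.0031706652726302908
cradle 0.45046409710988894 -0.3520856921160607 -32.084036423352956
16608 0.21263047669109847 ((551.0401611328125, -226.1839141845703), (52.32218551635742, 69.04533386230469), 57.69797134399414)
```

Request:
move_arm:
  deltas: [6,-40,0,0,1,6,-40,0,0,1,6,-40,0,0,1,6,-40,0,0,1,0,0,0,0,1,0,0,0,0,1]

```text
time: 7.1
ee_pos: [0.452, -0.3543, 0.19]
ee_rot: [-3.142, -0.001, 2.575]
wrist_force: [1.6, 1.6, -1.8]
finger_gap: 0.045
```

```bash
python3 - <<'E'
from fitp import *
for c in('wrist','scene','top'):
    p,d=read_camera(c); kt=campose(c); cv2.imwrite(f'pics/{c}4.png',p[:,:,::-1]); P=cloud(c,d,kt)
    m=(np.hypot(P[...,0]-.465,P[...,1]+.36)<.15)&(P[...,2]<.1)&(P[...,2]>-.01); q=P[m]; print(c,len(q))
    if c=='wrist': 
        r=fit(q,zp,[[.468,-.363,-.564]]); print(r.x,r.fun); x,y,a=r.x; print('cradle',x-.02*np.cos(a),y-.02*np.sin(a),np.degrees(a))
plan(.452,-.3527,.12,147.8)
E
```

```text
wrist 37749
[ 0.46893855 -0.3609106  -0.56515747] 0.001937089728816494
cradle 0.452048469088831 -0.35019962632353613 -32.381137754201994
scene 6927
top 2049
tool delta mm [ 1.4 -1.9 70. ] turn(rad about tool z) -0.0 or 3.142 | now [ 0.4542 -0.3519  0.19  ] rot [ 3.1405e+00 -5.0000e-04  2.5795e+00] t 7.25 gap 0.0452 F [ 0.1  0.6 -1.1]
```

View pics/wrist4.png

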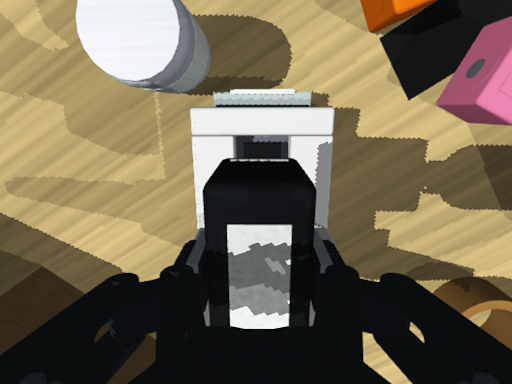

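```bash
python3 - <<'E'
from h import *
ps=[]
for i in range(3):
    read_camera('top'); ps.append(manip.get_obs()['ee_pos'])
print(np.array(ps).round(4))
plan(.4522,-.3520,.105,147.7)
E
```

```text
[[ 0.4543 -0.3519  0.19  ]
 [ 0.4543 -0.352   0.1901]
 [ 0.4541 -0.3522  0.1901]]
tool delta mm [ 1.7 -0.9 85.1] turn(rad about tool z) 0.001 or -3.14 | now [ 0.4541 -0.3522  0.1901] rot [ 3.1412e+00 -3.0000e-04  2.5792e+00] t 7.4 gap 0.0454 F [-0.8  0.3 -2.3]
```

View pics/scene4.png

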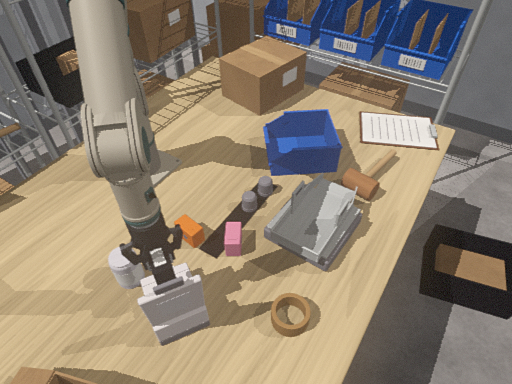

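Request:
move_arm:
  deltas: [2,-1,30,0,1,0,0,30,0,1,0,0,20,0,1,0,0,0,0,1,0,0,0,0,1]

```text
time: 7.9
ee_pos: [0.4515, -0.3529, 0.1105]
ee_rot: [-3.142, -0.0, 2.578]
wrist_force: [0.1, 0.7, -2.4]
finger_gap: 0.0453
```

Request:
move_arm:
  deltas: [0,0,6,0,1,0,0,6,0,1,0,0,6,0,1,0,0,0,0,1,0,0,0,0,1]

```text
time: 8.4
ee_pos: [0.4509, -0.3531, 0.0922]
ee_rot: [-3.142, -0.0, 2.577]
wrist_force: [-0.9, -0.4, -2.0]
finger_gap: 0.0452
```

Request:
move_arm:
  deltas: [0.5,0,4,0,1,0,0,4,0,1,0,0,0,0,1,0,0,0,0,1]

```text
time: 8.8
ee_pos: [0.4505, -0.3527, 0.0841]
ee_rot: [3.142, -0.0, 2.577]
wrist_force: [-0.4, -0.1, -2.5]
finger_gap: 0.0451
```

Request:
move_arm:
  deltas: [0,0,2,0,1,0,0,1,0,1,0,0,0,0,1,0,0,0,0,1]

```text
time: 9.2
ee_pos: [0.4507, -0.3529, 0.0816]
ee_rot: [3.142, 0.0, 2.577]
wrist_force: [-0.1, 0.2, 1.3]
finger_gap: 0.0452
```

Request:
move_arm:
  deltas: [0,0,0,0,-1,0,0,0,0,-1,0,0,0,0,-1,0,0,-40,0,-1,0,0,-45,0,-1,0,0,-45,0,-1,0,0,-45,0,-1,0,0,0,0,-1,0,0,0,0,-1]

```text
time: 10.1
ee_pos: [0.451, -0.353, 0.2573]
ee_rot: [3.141, 0.002, 2.577]
wrist_force: [0.5, -0.2, -0.2]
finger_gap: 0.0854
```

```bash
python3 - <<'E'
from fitp import *
p,d=read_camera('wrist'); kt=campose('wrist'); cv2.imwrite(f'pics/w5.png',p[:,:,::-1]); P=cloud('wrist',d,kt)
m=(P[...,2]>.097)&(P[...,2]<.112)&(np.hypot(P[...,0]-.451,P[...,1]+.353)<.06); q=P[m]
print(len(q),cv2.minAreaRect((q[:,:2]*1000).astype(np.float32)),np.median(q[:,2]))
m=(np.hypot(P[...,0]-.465,P[...,1]+.36)<.15)&(P[...,2]<.1)&(P[...,2]>-.01); q=P[m]
r=fit(q,zp,[[.468,-.363,-.564]]); print(r.x,r.fun); x,y,a=r.x; print('cradle',x-.02*np.cos(a),y-.02*np.sin(a),np.degrees(a))
plan(.452,-.3527,.12,147.8)
E
```

```text
3632 ((447.8973693847656, -352.3890686035156), (46.29893112182617, 83.49787902832031), 57.64706802368164) 0.1027096222810685
[ 0.46663571 -0.3615404  -0.56526763] 0.002449773538061662
cradle 0.4497468024850297 -0.3508275674962188 -32.38744971960573
tool delta mm [ -1.8   0.5 135.9] turn(rad about tool z) -0.003 or 3.139 | now [ 0.4503 -0.3523  0.2559] rot [ 3.1412e+00 -7.0000e-04  2.5770e+00] t 10.15 gap 0.086 F [-0.5  0.5  0.2]
```

View pics/w5.png

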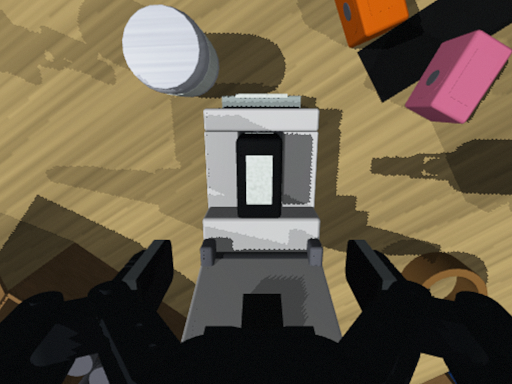

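Request:
move_arm:
  deltas: [0,0,-40,0,1,0,0,-40,0,1,-40,0,0,0,1,-40,0,0,0,1,-40,0,0,0,1,-40,0,0,0,1,-5,0,0,0,1,0,0,0,0,1,0,0,0,0,1]

```text
time: 11.05
ee_pos: [0.5886, -0.4407, 0.3348]
ee_rot: [3.142, -0.003, 2.576]
wrist_force: [-0.1, 0.3, -0.4]
finger_gap: 0.0001
```

```bash
python3 - <<'E'
from h import *
H=np.array([.522,-.397]);u=np.array([.845,-.534])
p,d=read_camera('scene'); cv2.imwrite('pics/s6.png',p[:,:,::-1])
t=H+.08*u; plan(*t,.27,147.7)
E
```

```text
tool delta mm [-0.4  1.2 65.8] turn(rad about tool z) -0.002 or 3.14 | now [ 0.5887 -0.4406  0.3358] rot [ 3.1415e+00 -2.0000e-03  2.5761e+00] t 11.1 gap 0.0002 F [ 0.1  1.  -0.3]
```

View pics/s6.png

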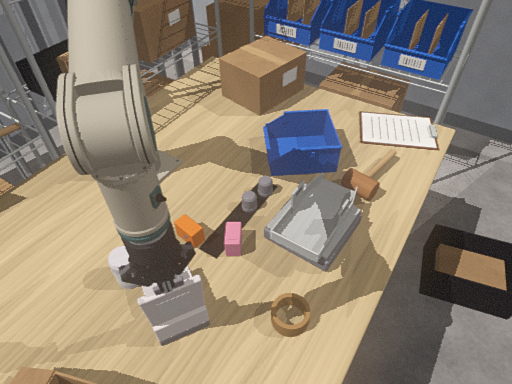

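Request:
move_arm:
  deltas: [0,0,35,0,1,0,0,31,0,1,0,0,0,0,1,19,0,0,0,1,17,0,0,0,1,17,0,0,0,1,22,0,0,0,1,22,0,0,0,1,0,0,0,0,1]

```text
time: 12.0
ee_pos: [0.507, -0.3889, 0.274]
ee_rot: [3.141, 0.003, 2.576]
wrist_force: [-0.4, 0.5, -0.2]
finger_gap: 0.0001
```

```bash
python3 - <<'E'
from h import *
H=np.array([.522,-.397]);u=np.array([.845,-.534])
p,d=read_camera('scene'); crop(p,60,200,310,380,3,'s7'); p,d=read_camera('wrist'); cv2.imwrite('pics/w7.png',p[:,:,::-1])
t=H+-.066*u; plan(*t,.261,147.7)
E
```

```text
tool delta mm [50.5  0.8 11. ] turn(rad about tool z) -0.001 or 3.14 | now [ 0.5085 -0.3894  0.2721] rot [3.1413e+00 2.3000e-03 2.5767e+00] t 12.1 gap 0.0001 F [ 0.4 -1.  -0.2]
```

View pics/s7.png

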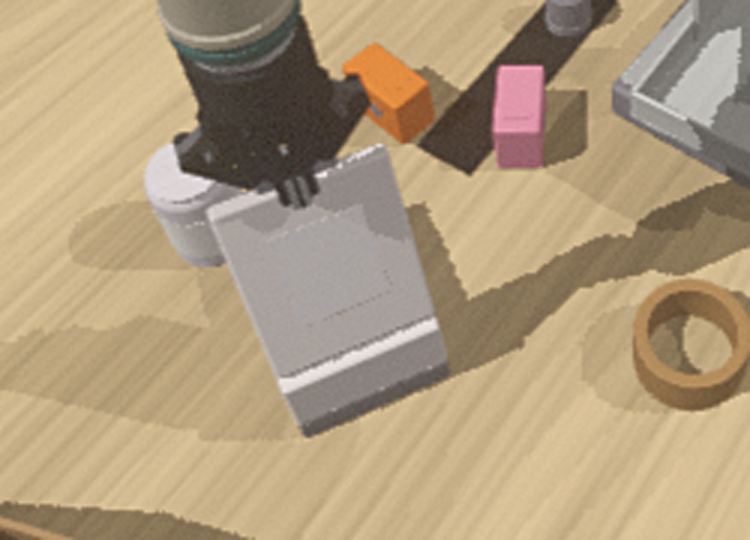

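View pics/w7.png

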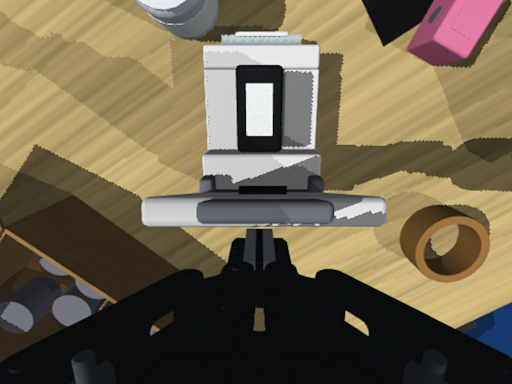

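Request:
move_arm:
  deltas: [25,0,4,0,1,25,0,7,0,1,22,0,15,0,1,22,0,15,0,1,11,0,13,0,1,11,0,13,0,1,11,0,14,0,1,9,0,15,0,1,9,0,15,0,1,0,0,0,0,1]

```text
time: 13.1
ee_pos: [0.3845, -0.3108, 0.1578]
ee_rot: [3.141, -0.004, 2.576]
wrist_force: [-0.1, -0.5, -0.2]
finger_gap: -0.0
```

```bash
python3 - <<'E'
from h import *
H=np.array([.522,-.397]);u=np.array([.845,-.534])
p,d=read_camera('scene'); crop(p,60,200,310,380,3,'s8')
t=H+-.168*u; plan(*t,.127,147.7)
E
```

```text
tool delta mm [ 6.9  0.7 31.7] turn(rad about tool z) -0.001 or 3.14 | now [ 0.3855 -0.3116  0.1587] rot [ 3.1415e+00 -2.1000e-03  2.5765e+00] t 13.15 gap -0.0 F [-0.1 -0.3 -0.5]
```

View pics/s8.png

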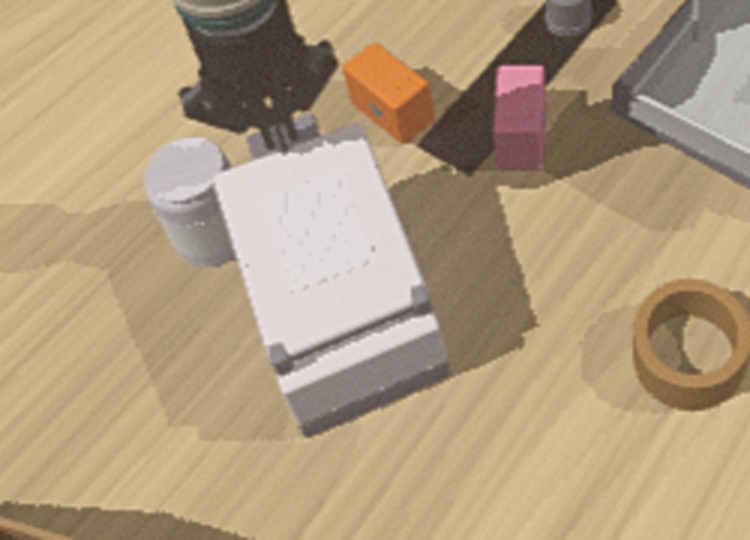

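Request:
move_arm:
  deltas: [1,0,10,0,1,1,0,10,0,1,0,0,6,0,1,0,0,3,0,1,0,0,3,0,1,0,0,0,0,1]

```text
time: 13.75
ee_pos: [0.384, -0.3106, 0.1272]
ee_rot: [3.142, 0.0, 2.577]
wrist_force: [-0.1, 0.6, -0.5]
finger_gap: -0.0
```

```bash
python3 - <<'E'
from h import *
p,d=read_camera('scene'); crop(p,60,200,310,380,3,'s9'); P=cloud('scene',d)
H=np.array([.522,-.397]);u=np.array([.845,-.534]);n=np.array([.534,.845])
q=P[230:340,110:230].reshape(-1,3); U=(q[:,:2]-H)@u; W=(q[:,:2]-H)@n
m=(abs(W)<.055)&(U>-.14)&(U<-.03)&(q[:,2]>.09); print(m.sum(),np.polyfit(U[m],q[m,2],1))
p,d=read_camera('wrist'); cv2.imwrite('pics/w9.png',p[:,:,::-1])
E
```

```text
1777 [-0.28639107  0.09787792]
```

View pics/s9.png

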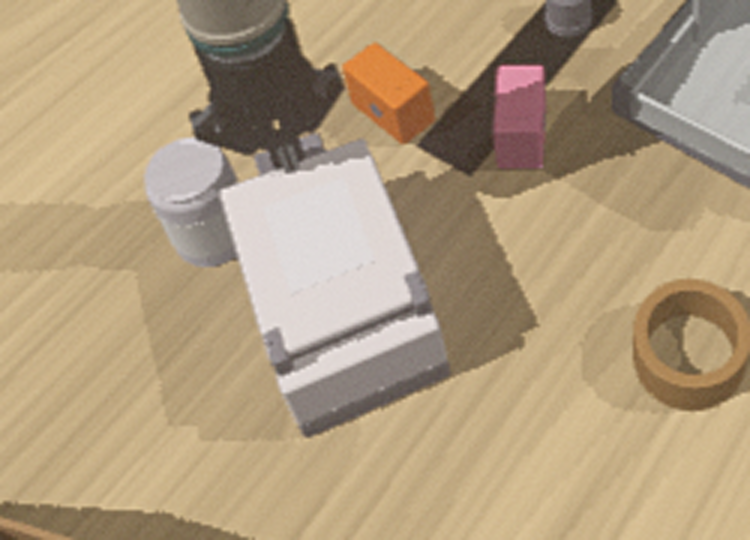

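View pics/w9.png

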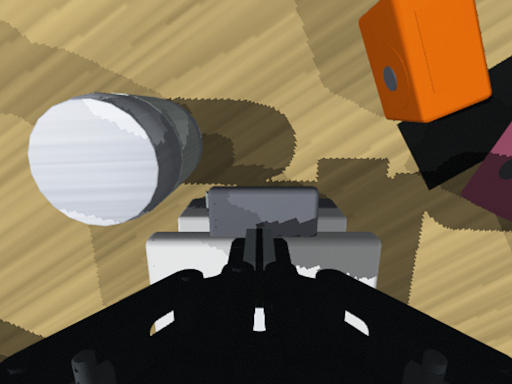

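```bash
python3 - <<'E'
from h import *
p,d=read_camera('scene'); P=cloud('scene',d)
p2,d2=read_camera('wrist'); P2=cloud('wrist',d2)
H=np.array([.522,-.397]);u=np.array([.845,-.534]);n=np.array([.534,.845])
for P in(P,P2):
  q=P.reshape(-1,3); q=q[~np.isnan(q).any(1)]; U=(q[:,:2]-H)@u; W=(q[:,:2]-H)@n
  for a in range(-210,30,15):
    m=(abs(W)<.028)&(abs(U-a/1000)<.004)&(q[:,2]>.03); 
    if m.sum(): print(a,m.sum(),np.percentile(q[m,2],[10,50,90]).round(3))
print(manip.get_obs())
E
```

```text
-210 287 [0.595 0.63  0.643]
-195 294 [0.568 0.605 0.616]
-180 318 [0.541 0.576 0.587]
-165 354 [0.171 0.549 0.56 ]
-150 669 [0.132 0.428 0.53 ]
-135 898 [0.264 0.383 0.496]
-120 335 [0.116 0.468 0.493]
-105 67 [0.114 0.116 0.461]
-90 63 [0.114 0.116 0.118]
-75 62 [0.114 0.116 0.118]
-60 65 [0.114 0.116 0.118]
-45 69 [0.114 0.116 0.118]
-30 74 [0.113 0.115 0.117]
-15 73 [0.114 0.115 0.117]
0 95 [0.091 0.114 0.116]
15 75 [0.089 0.091 0.093]
-195 629 [0.105 0.109 0.111]
-180 12047 [0.112 0.2   0.213]
-165 2075 [0.111 0.117 0.173]
-150 462 [0.115 0.116 0.153]
-120 100 [0.116 0.117 0.117]
-105 13 [0.116 0.116 0.117]
{'time': 13.95, 'joint_pos': array([ 0.46851731,  0.60000021,  0.22679103,  2.0582859 , -0.26390146,
        0.50905457,  1.89458265]), 'qvel': array([-0.00150237, -0.002243  ,  0.00177487,  0.00182496,  0.00172791,
        0.00581418, -0.00026005]), 'joint_torque': array([ 4.76935843e-02, -4.56112683e+01,  3.27137031e+00, -1.08656028e+01,
        5.75296071e-03, -7.15547052e-03,  1.93570995e-04]), 'ee_pos': array([ 0.38453294, -0.31065436,  0.12732117]), 'ee_rot': array([3.14153155e+00, 1.13828584e-03, 2.57709918e+00]), 'wrist_force': array([-0.5651242 ,  0.32259837, -0.49892464]), 'torque': array([0.0023031 , 0.02181181, 0.00479473]), 'finger_gap': 0.0001695884272526182}
```

Request:
move_arm:
  deltas: [0,0,1.5,0,1,0,0,1.5,0,1,0,0,1,0,1,0,0,0,0,1,0,0,0,0,1]

```text
time: 14.45
ee_pos: [0.3845, -0.3107, 0.1267]
ee_rot: [3.14, 0.003, 2.577]
wrist_force: [-5.6, 5.4, 36.2]
finger_gap: -0.0
```

Request:
move_arm:
  deltas: [0,0,-10,0,1,0,0,-40,0,1,0,0,-45,0,1,0,0,-45,0,-1,0,0,-30,0,-1,0,0,0,0,-1,0,0,0,0,-1]

```text
time: 15.15
ee_pos: [0.3842, -0.3104, 0.2936]
ee_rot: [3.141, 0.001, 2.577]
wrist_force: [-0.3, -0.6, -0.9]
finger_gap: 0.0583
```

```bash
python3 - <<'E'
from h import *
H=np.array([.522,-.397]);u=np.array([.845,-.534]);n=np.array([.534,.845])
for c in('scene','wrist','top'):
  p,d=read_camera(c); P=cloud(c,d); cv2.imwrite(f'pics/{c}10.png',p[:,:,::-1])
  q=P.reshape(-1,3); q=q[~np.isnan(q).any(1)]; U=(q[:,:2]-H)@u; W=(q[:,:2]-H)@n
  m=(abs(W)<.05)&(U>-.15)&(U<-.02)&(q[:,2]>.09)&(q[:,2]<.14); print(c,m.sum(), m.sum()>20 and np.polyfit(U[m],q[m,2],1))
E
```

```text
scene 1819 [-5.64230641e-05  1.15566730e-01]
wrist 8909 [-0.00186034  0.11557477]
top 736 [0.0022201 0.1170862]
```

View pics/scene10.png

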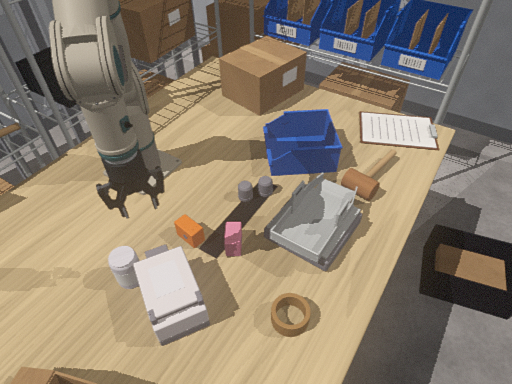

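View pics/top10.png

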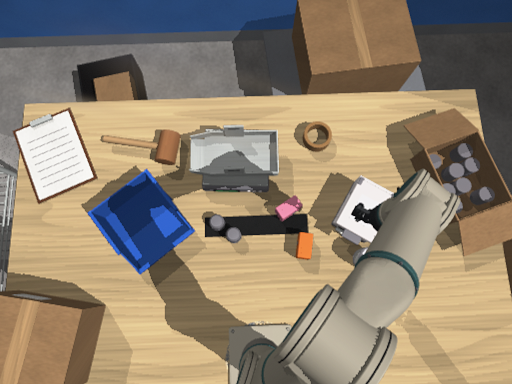

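Request:
move_arm:
  deltas: [17,37,0,0,-1,17,37,0,0,-1,17,37,0,0,-1,17,37,0,0,-1,17,37,0,0,-1,17,37,0,0,-1,17,37,0,0,-1,17,37,0,0,-1,17,37,0,0,-1,0,0,0,0,-1,0,0,0,0,-1]

```text
time: 16.4
ee_pos: [0.4322, 0.0532, 0.2922]
ee_rot: [-3.139, -0.002, 2.579]
wrist_force: [-0.4, -1.7, -0.2]
finger_gap: 0.0851
```

```bash
cat > caps.py <<'E'
from h import *
def caps(c,z=(.05,.07),reg=lambda P:(P[...,0]>.3)&(P[...,0]<.56)&(P[...,1]>-.08)&(P[...,1]<.25)):
    p,d=read_camera(c); kt=campose(c); P=cloud(c,d,kt); cv2.imwrite(f'pics/{c}_caps_{manip.get_obs()["time"]:.2f}.png',p[:,:,::-1])
    col=p.astype(int); grey=(col.max(-1)-col.min(-1)<30)
    m=(reg(P)&(P[...,2]>z[0])&(P[...,2]<z[1])&grey).astype(np.uint8); m=cv2.morphologyEx(m,cv2.MORPH_OPEN,np.ones((3,3)))
    n,lab,st,ce=cv2.connectedComponentsWithStats(m)
    for i in range(1,n):
        if st[i,4]>60:
            q=P[lab==i]; top=q[q[:,2]>z[1]-.014]; cc,r=cv2.minEnclosingCircle((top[:,:2]*1000).astype(np.float32)); print(c,'area',st[i,4],'uv',ce[i].round(),'xy',np.round(cc,1),'r',round(r,1),'zmed',np.median(q[:,2]).round(4))
    return P
E
python3 - <<'E'
from caps import *
caps('wrist'); 
print(manip.get_obs()['time'])
plan(.448,.13,.25,147.7)
E
ls pics
```

```text
wrist area 1170 uv [263. 134.] xy [399.   75.8] r 21.1 zmed 0.0586
wrist area 1141 uv [319. 141.] xy [444.4 132.1] r 21.5 zmed 0.0586
wrist area 894 uv [292. 250.] xy [559.3  30. ] r 73.7 zmed 0.0546
16.45
tool delta mm [28.4 74.4 42.2] turn(rad about tool z) -0.001 or 3.14 | now [0.4322 0.052  0.2924] rot [-3.1394e+00 -1.4000e-03  2.5767e+00] t 16.45 gap 0.0853 F [ 0.2  0.5 -0.5]
hm.png
s6.png
s7.png
s8.png
s9.png
s_crop.png
scene0.png
scene10.png
scene4.png
t_crop.png
top0.png
top10.png
top4.png
w1.png
w2.png
w3.png
w5.png
w7.png
w9.png
wrist0.png
wrist10.png
wrist4.png
wrist_caps_16.45.png
```

View pics/wrist_caps_16.45.png

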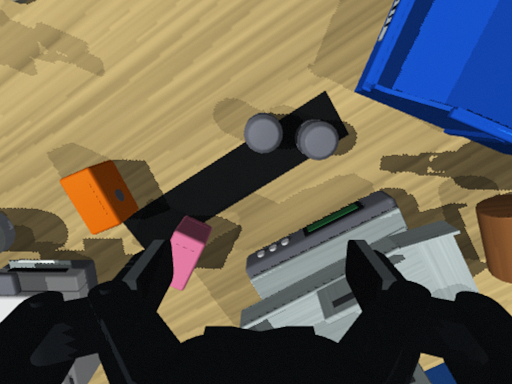

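Request:
move_arm:
  deltas: [0,0,0,0.144,-1,0,0,0,0.144,-1,0,0,0,0.144,-1,0,0,0,0.144,-1,0,0,0,0.144,-1,0,0,0,0.144,-1,0,0,0,0.143,-1,0,0,0,0,-1,0,0,0,0,-1]

```text
time: 17.35
ee_pos: [0.4326, 0.0516, 0.2931]
ee_rot: [-3.141, 0.001, 1.571]
wrist_force: [0.0, -0.5, 0.4]
finger_gap: 0.0853
```

```bash
python3 - <<'E'
from caps import *
P=caps('wrist'); 
plan(.444,.132,.10,90)
print(manip.get_obs()['joint_pos'])
E
```

```text
wrist area 1274 uv [270.  98.] xy [444.2 133.1] r 21.7 zmed 0.0586
wrist area 119 uv [363. 105.] xy [559.4 121.9] r 0.0 zmed 0.0533
wrist area 1005 uv [354. 186.] xy [557.9  33.3] r 73.3 zmed 0.0549
wrist area 1113 uv [234. 143.] xy [398.8  78.6] r 21.4 zmed 0.0587
tool delta mm [ 80.2  11.4 193.1] turn(rad about tool z) 0.0 or -3.141 | now [0.4327 0.0518 0.2931] rot [-3.1411e+00  3.0000e-04  1.5711e+00] t 17.4 gap 0.0854 F [-0.1  0.3 -0.1]
[-0.51166833  0.27351519  0.41867401  2.01847588 -0.14290954  0.87778339
 -0.0148357 ]
```

Request:
move_arm:
  deltas: [27,4,30,0,-1,27,4,30,0,-1,27,3.6,40,0,-1,0,0,40,0,-1,0,0,45,0,-1,0,0,40,0,-1,0,0,25,0,-1,0,0,15,0,-1,0,0,0,0,-1,0,0,0,0,1,0,0,0,0,1,0,0,0,0,1]

```text
time: 18.6
ee_pos: [0.4456, 0.1339, 0.0296]
ee_rot: [3.139, -0.001, 1.57]
wrist_force: [-0.9, -0.1, 1.8]
finger_gap: 0.051
```

Request:
move_arm:
  deltas: [0,0,0,0,1,0,0,0,0,1]

```text
time: 18.8
ee_pos: [0.4455, 0.1339, 0.0296]
ee_rot: [3.139, -0.001, 1.57]
wrist_force: [-0.1, -0.7, 8.2]
finger_gap: 0.0508
```

Request:
move_arm:
  deltas: [0,0,-40,0,1,0,0,-45,0,1,0,0,-45,0,1,0,0,-45,0,1,0,0,-25,0,1,0,0,0,0,1]

```text
time: 19.4
ee_pos: [0.4468, 0.1343, 0.2322]
ee_rot: [3.134, -0.003, 1.57]
wrist_force: [0.2, -0.1, -0.6]
finger_gap: 0.0508
```

Request:
move_arm:
  deltas: [1,37,0,0,1,1,37,0,0,1,1,37,0,0,1,1,38,0,0,1,1,38,0,0,1,1,38,0,0,1,0,0,0,0,1,0,0,0,0,1]

```text
time: 20.2
ee_pos: [0.6688, 0.1388, 0.2264]
ee_rot: [-3.139, 0.001, 1.569]
wrist_force: [-0.9, -0.2, -0.7]
finger_gap: 0.051
```

```bash
python3 - <<'E'
from h import *
p,d=read_camera('wrist'); kt=campose('wrist'); cv2.imwrite('pics/w11.png',p[:,:,::-1]); P=cloud('wrist',d,kt); np.save('P11.npy',P)
for n,(a,b,yl,yh) in dict(luga=(.58,.63,-.1,.2),lugb=(.72,.77,-.1,.2)).items():
    m=(P[...,2]>.145)&(P[...,2]<.168)&(P[...,0]>a)&(P[...,0]<b); q=P[m]; print(n,len(q), len(q)>20 and cv2.minAreaRect((q[:,:2]*1000).astype(np.float32)))
plan(.671,.1405,.104,90)
E
```

```text
luga 71 ((594.8194580078125, 97.53119659423828), (6.600166320800781, 3.3140735626220703), 53.82392501831055)
lugb 111 ((739.2142944335938, 94.7718276977539), (4.134465217590332, 7.856283664703369), 85.71382141113281)
tool delta mm [  1.5   3.2 122.8] turn(rad about tool z) -0.002 or 3.14 | now [0.6682 0.1391 0.2269] rot [-3.1383e+00  3.0000e-04  1.5692e+00] t 20.25 gap 0.0509 F [-0.4  0.9 -0.4]
```

View pics/w11.png

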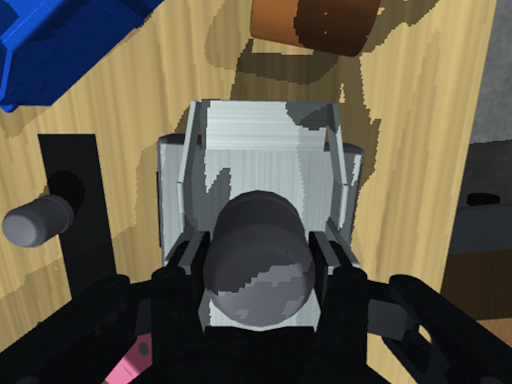

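Request:
move_arm:
  deltas: [1,1,30,0,1,0,0,40,0,1,0,0,30,0,1,0,0,15,0,1,0,0,5,0,1,0,0,2,0,1,0,0,0,0,1,0,0,0,0,1]

```text
time: 21.05
ee_pos: [0.6716, 0.1405, 0.1079]
ee_rot: [3.139, -0.001, 1.57]
wrist_force: [-0.3, -0.4, 0.6]
finger_gap: 0.051
```

Request:
move_arm:
  deltas: [0,0,2,0,1,0,0,1,0,1,0,0,0,0,1,0,0,0,0,1]

```text
time: 21.45
ee_pos: [0.6706, 0.1405, 0.1033]
ee_rot: [-3.142, -0.0, 1.57]
wrist_force: [-0.9, -0.4, -0.8]
finger_gap: 0.0511
```

Request:
move_arm:
  deltas: [0,0,0,0,-1,0,0,0,0,-1,0,0,0,0,-1,0,0,-30,0,-1,0,0,-45,0,-1,0,0,-45,0,-1,0,0,-20,0,-1,0,0,0,0,-1]

```text
time: 22.25
ee_pos: [0.6729, 0.1403, 0.2478]
ee_rot: [3.134, -0.001, 1.57]
wrist_force: [0.0, 0.5, 0.2]
finger_gap: 0.0856
```

```bash
python3 - <<'E'
from h import *
p,d=read_camera('wrist'); kt=campose('wrist'); cv2.imwrite('pics/w12.png',p[:,:,::-1]); P=cloud('wrist',d,kt)
plan(.399,.0775,.24,90)
E
```

```text
tool delta mm [ -63.2 -272.4    4.2] turn(rad about tool z) -0.001 or 3.141 | now [0.6715 0.1404 0.2452] rot [ 3.1382e+00 -9.0000e-04  1.5698e+00] t 22.3 gap 0.0852 F [ 0.3  0.6 -0.4]
```

View pics/w12.png

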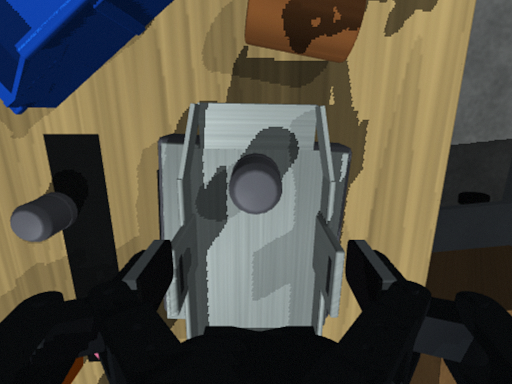

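Request:
move_arm:
  deltas: [-8,-34,0,0,-1,-8,-34,0,0,-1,-8,-34,0,0,-1,-8,-34,0,0,-1,-8,-34,0,0,-1,-8,-34,0,0,-1,-7,-34,0,0,-1,-7,-34,0,0,-1,0,0,0,0,-1,0,0,0,0,-1,0,0,0,0,-1]

```text
time: 23.4
ee_pos: [0.3995, 0.079, 0.2431]
ee_rot: [3.141, 0.0, 1.57]
wrist_force: [0.7, -0.1, -0.2]
finger_gap: 0.0855
```

```bash
python3 - <<'E'
from caps import *
P=caps('wrist'); caps('scene')
plan(.399,.0775,.028,90)
E
```

```text
wrist area 1335 uv [396. 205.] xy [557.3  42.2] r 71.4 zmed 0.0546
wrist area 1378 uv [260. 173.] xy [398.6  78. ] r 21.1 zmed 0.0585
scene area 105 uv [245. 185.] xy [401.2  73.3] r 20.5 zmed 0.0571
tool delta mm [ -1.2  -0.6 215.1] turn(rad about tool z) -0.001 or 3.141 | now [0.3995 0.0789 0.2431] rot [3.1412e+00 7.0000e-04 1.5699e+00] t 23.5 gap 0.0851 F [-0.2  0.  -0.4]
```

Request:
move_arm:
  deltas: [-1,-0.5,40,0,-1,0,0,45,0,-1,0,0,45,0,-1,0,0,40,0,-1,0,0,25,0,-1,0,0,18,0,-1,0,0,0,0,-1,0,0,0,0,1,0,0,0,0,1,0,0,0,0,1,0,0,0,0,1,0,0,0,0,1]

```text
time: 24.7
ee_pos: [0.3978, 0.0796, 0.0452]
ee_rot: [-3.137, -0.005, 1.568]
wrist_force: [0.4, -0.7, 6.9]
finger_gap: 0.0504
```

Request:
move_arm:
  deltas: [0,0,-40,0,1,0,0,-45,0,1,0,0,-45,0,1,0,0,-45,0,1,0,0,-30,0,1,0,0,0,0,1]

```text
time: 25.3
ee_pos: [0.4005, 0.0788, 0.2525]
ee_rot: [3.141, -0.007, 1.569]
wrist_force: [0.7, 0.2, -1.1]
finger_gap: 0.0504
```

```bash
python3 - <<'E'
from h import *
plan(.671,.076,.23,90)
E
```

```text
tool delta mm [ -2.5 270.5  22.6] turn(rad about tool z) -0.002 or 3.14 | now [0.4005 0.0788 0.2525] rot [ 3.1411 -0.0073  1.5692] t 25.3 gap 0.0504 F [ 0.7  0.2 -1.1]
```

Request:
move_arm:
  deltas: [0,34,0,0,1,0,34,0,0,1,0,34,0,0,1,0,34,0,0,1,0,34,0,0,1,0,34,0,0,1,-1,34,0,0,1,-1,33,0,0,1,0,0,0,0,1,0,0,0,0,1]

```text
time: 26.3
ee_pos: [0.6685, 0.0756, 0.2458]
ee_rot: [-3.132, -0.004, 1.568]
wrist_force: [-1.0, -0.9, -0.4]
finger_gap: 0.0504
```

```bash
python3 - <<'E'
from h import *
p,d=read_camera('wrist'); kt=campose('wrist'); cv2.imwrite('pics/w13.png',p[:,:,::-1])
plan(.671,.076,.12,90)
E
```

```text
tool delta mm [ -0.4   4.1 126.2] turn(rad about tool z) -0.003 or 3.139 | now [0.668  0.0758 0.2462] rot [-3.1323 -0.0044  1.5679] t 26.35 gap 0.0501 F [-0.1 -0.3 -0.3]
```

View pics/w13.png

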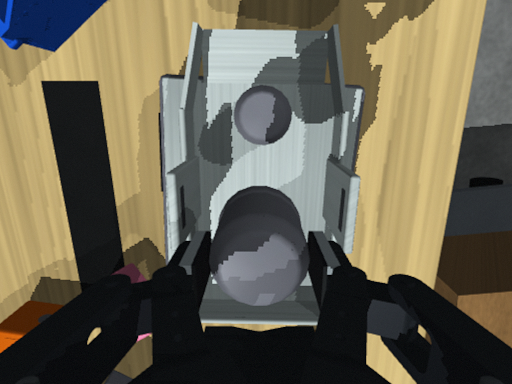

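Request:
move_arm:
  deltas: [0,1,30,0,1,0,0,40,0,1,0,0,30,0,1,0,0,14,0,1,0,0,6,0,1,0,0,4,0,1,0,0,0,0,1,0,0,0,0,1,0,0,0,0,1]

```text
time: 27.25
ee_pos: [0.6701, 0.0766, 0.1244]
ee_rot: [-3.137, -0.004, 1.569]
wrist_force: [-1.0, 0.0, -0.9]
finger_gap: 0.0506
```

Request:
move_arm:
  deltas: [0,0,3,0,1,0,0,2,0,1,0,0,0,0,1,0,0,0,0,1]

```text
time: 27.65
ee_pos: [0.6696, 0.0766, 0.1185]
ee_rot: [-3.135, -0.004, 1.569]
wrist_force: [-1.5, 0.5, 2.2]
finger_gap: 0.0503
```

Contact; release and rise, then inspect.

Request:
move_arm:
  deltas: [0,0,0,0,-1,0,0,0,0,-1,0,0,0,0,-1,0,0,0,0,-1,0,0,-30,0,-1,0,0,-45,0,-1,0,0,-45,0,-1,0,0,-30,0,-1,0,0,0,0,-1,0,0,0,0,-1]

```text
time: 28.65
ee_pos: [0.6706, 0.0761, 0.2687]
ee_rot: [-3.136, -0.004, 1.569]
wrist_force: [0.1, -0.2, -0.0]
finger_gap: 0.0854
```

```bash
python3 - <<'E'
from h import *
for c in('wrist','scene','top'):
    p,d=read_camera(c); cv2.imwrite(f'pics/{c}14.png',p[:,:,::-1]); np.save(f'{c}14.npy',d)
    if c=='scene': crop(p,230,150,400,290,4,'s14c')
    if c=='wrist': np.save('w14P.npy',cloud(c,d))
o=manip.get_obs();print(o['time'],o['ee_pos'],o['ee_rot'],o['wrist_force'],o['joint_pos'])
E
```

```text
28.8 [0.66961412 0.07640596 0.26659875] [-3.13212765 -0.00392166  1.5693778 ] [-0.44179551  0.62860082 -0.45513751] [-0.5767579   0.78183757  0.84092842  1.41738782 -0.59734467  1.21720399
  0.32979189]
```

View pics/s14c.png

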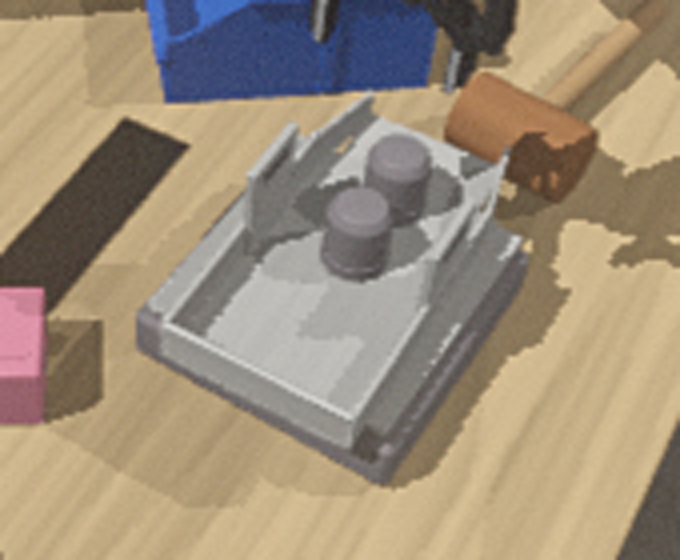

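View pics/top14.png

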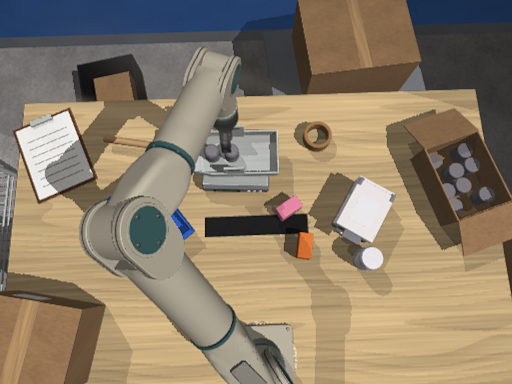

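```bash
python3 - <<'E'
from h import *
P=cloud('top',np.load('top0_d.npy')); 
m=(P[...,0]>.5)&(P[...,0]<.85)&(P[...,1]>-.12)&(P[...,1]<.25)&(P[...,2]>.045)&(P[...,2]<.073)
q=P[m]; print(len(q),np.percentile(q[:,0],[.5,2,98,99.5]),np.percentile(q[:,1],[.5,2,98,99.5]))
f=q[(q[:,0]<.592)&(q[:,0]>.566)]; print('front strip y',len(f),np.percentile(f[:,1],[1,3,97,99]),np.median(f[:,2]))
for s in('scene',):
    S=cloud(s,np.load('scene14.npy')); m=(S[...,0]>.5)&(S[...,0]<.85)&(S[...,1]>-.15)&(S[...,1]<.25)&(S[...,2]>.02)&(S[...,2]<.073); q=S[m]
    for lo,hi in((.02,.05),(.05,.066),(.066,.0725)):
        k=q[(q[:,2]>lo)&(q[:,2]<hi)]; print(s,lo,hi,len(k),np.percentile(k[:,0],[1,5,95,99]).round(3),np.percentile(k[:,1],[1,5,95,99]).round(3))
W=np.load('w14P.npy'); m=(W[...,0]>.5)&(W[...,0]<.85)&(W[...,1]>-.12)&(W[...,1]<.3)&(W[...,2]>.06)&(W[...,2]<.0715); q=W[m]; print('w',len(q),np.percentile(q[:,0],[1,99]),np.percentile(q[:,1],[1,99]))
E
```

```text
1961 [0.50617649 0.55301626 0.76682344 0.77010181] [-0.11222636 -0.07277887  0.1718989   0.17825565]
front strip y 465 [-0.04802405 -0.04134339  0.17066746  0.17560456] 0.06948037536190377
scene 0.02 0.05 424 [0.503 0.51  0.777 0.779] [-0.148 -0.145  0.124  0.155]
scene 0.05 0.066 428 [0.501 0.504 0.774 0.776] [-0.148 -0.142  0.144  0.16 ]
scene 0.066 0.0725 1547 [0.562 0.568 0.76  0.766] [-0.08  -0.048  0.153  0.171]
w 7202 [0.55912594 0.76344861] [-0.07370296  0.17347494]
```

Request:
move_arm:
  deltas: [-3,-35,0,0,0,-2,-35,0,0,0,0,0,0,0,0,0,0,0,0,0]

```text
time: 29.2
ee_pos: [0.5999, 0.0717, 0.268]
ee_rot: [-3.134, -0.004, 1.569]
wrist_force: [1.1, 1.1, -0.1]
finger_gap: 0.0434
```

```bash
python3 - <<'E'
from h import *
p,d=read_camera('wrist'); kt=campose('wrist'); cv2.imwrite('pics/w15.png',p[:,:,::-1]); P=cloud('wrist',d,kt)
m=(P[...,2]>.135)&(P[...,2]<.170)&(P[...,0]>.57)&(P[...,0]<.63)&(P[...,1]>.02)&(P[...,1]<.12); q=P[m]; print(len(q),len(q)>10 and (q.mean(0),np.percentile(q[:,0],[5,50,95]),np.percentile(q[:,1],[2,98])))
plan(.599,.071,.127,90)
E
```

```text
716 (array([0.5981997 , 0.06893212, 0.15944032]), array([0.59439874, 0.59796113, 0.60214532]), array([0.03487854, 0.09865049]))
tool delta mm [ -1.2  -1.  141.2] turn(rad about tool z) -0.001 or 3.141 | now [0.6009 0.0717 0.2682] rot [-3.135  -0.0038  1.57  ] t 29.25 gap 0.0429 F [ 0.5 -1.4 -0. ]
```

View pics/w15.png

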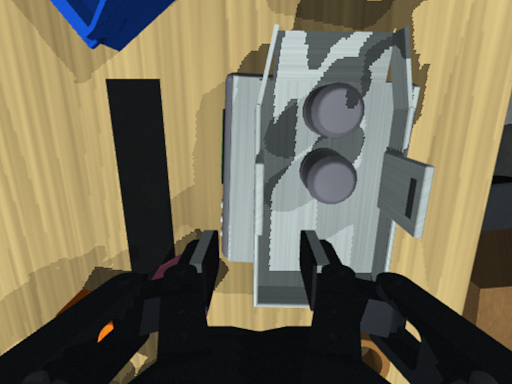

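Request:
move_arm:
  deltas: [3,-2,35,0,0,0,0,40,0,0,0,0,35,0,0,0,0,20,0,0,0,0,11,0,0,0,0,0,0,0,0,0,0,0,0]

```text
time: 29.95
ee_pos: [0.5987, 0.0744, 0.1283]
ee_rot: [-3.136, -0.003, 1.569]
wrist_force: [-0.7, 0.0, -0.8]
finger_gap: 0.0428
```

Request:
move_arm:
  deltas: [0,0,0,0,1,0,0,0,0,1,0,0,0,0,1,0,0,0,0,1,0,0,-5,0,1,0,0,-8,0,1,0,0,0,0,1,0,0,0,0,1]

```text
time: 30.75
ee_pos: [0.5972, 0.0749, 0.1405]
ee_rot: [-3.134, -0.004, 1.57]
wrist_force: [-0.1, 0.5, -4.3]
finger_gap: 0.0072
```

```bash
python3 - <<'E'
from h import *
p,d=read_camera('scene'); crop(p,230,130,400,290,4,'s16c'); p,d=read_camera('wrist'); cv2.imwrite('pics/w16.png',p[:,:,::-1])
plan(.599,.071,.127,90)
E
```

```text
tool delta mm [-3.9  2.  13.3] turn(rad about tool z) -0.001 or 3.14 | now [0.5971 0.0749 0.1403] rot [-3.1338 -0.004   1.5697] t 30.85 gap 0.0072 F [ 0.2 -0.1 -4.6]
```

View pics/s16c.png

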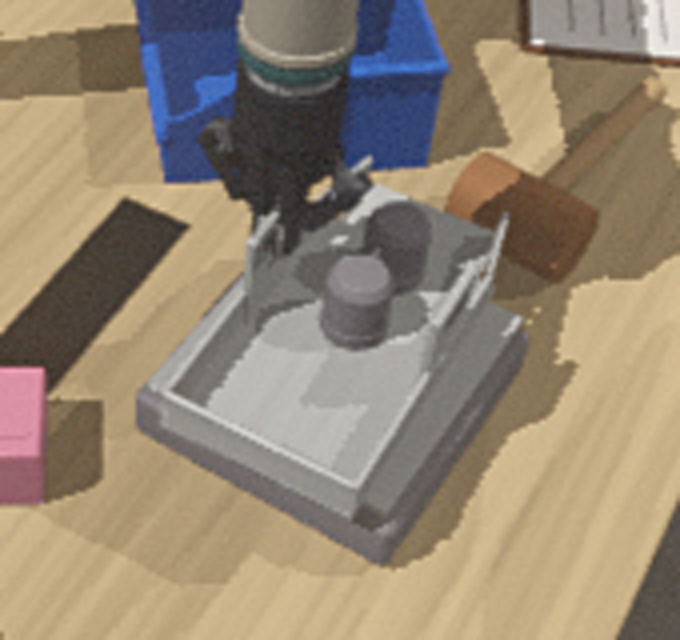

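View pics/w16.png

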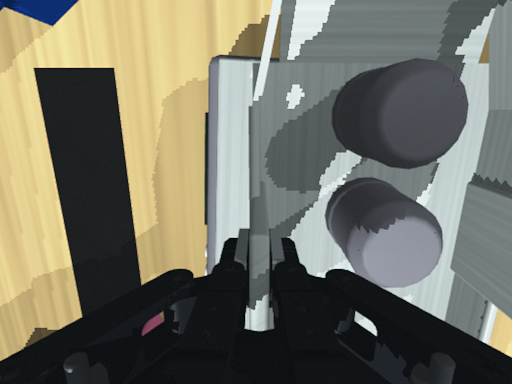

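Request:
move_arm:
  deltas: [0,0,-20,0,1,0,0,-25,0,1,0,0,-25,0,1,0,0,-10,0,1,0,0,0,0,1,0,0,0,0,1]

```text
time: 31.45
ee_pos: [0.5973, 0.0747, 0.2196]
ee_rot: [-3.133, -0.004, 1.57]
wrist_force: [-0.1, -0.1, -5.4]
finger_gap: 0.0074
```

```bash
cat > tray.py <<'E'
from h import *
def plane(c,name,zr,reg):
    p,d=read_camera(c); P=cloud(c,d); cv2.imwrite(f'pics/{name}.png',p[:,:,::-1])
    col=p.astype(int); g=(col.max(-1)-col.min(-1)<28)&(col.mean(-1)>70)
    m=g&(P[...,2]>zr[0])&(P[...,2]<zr[1])&(P[...,0]>reg[0])&(P[...,0]<reg[1])&(P[...,1]>reg[2])&(P[...,1]<reg[3]); q=P[m]
    if len(q)<30: print('few',len(q)); return
    best=None; rng=np.random.default_rng(0)
    for _ in range(300):
        a=q[rng.choice(len(q),3,False)]; n=np.cross(a[1]-a[0],a[2]-a[0]); l=np.linalg.norm(n)
        if l<1e-5: continue
        n/=l; n*=np.sign(n[2]); k=abs((q-a[0])@n)<.003
        if best is None or k.sum()>best[0]: best=(k.sum(),k,n)
    k=q[best[1]]; c0=k.mean(0); n=np.linalg.svd(k-c0,full_matrices=False)[2][2]; n*=np.sign(n[2])
    print(c,len(q),best[0],'n',n.round(3),'tilt deg',np.degrees(np.arccos(n[2])).round(1),'c',c0.round(3)); return c0,n
E
python3 - <<'E'
from tray import *
plane('scene','s17',(.1,.3),(.55,.8,-.1,.25))
plane('wrist','w17',(.1,.3),(.62,.74,-.1,.25))
print(manip.get_obs()['ee_pos'])
E
```

```text
scene 4498 2134 n [ 0.012 -0.002  1.   ] tilt deg 0.7 c [0.663 0.036 0.162]
wrist 56437 29228 n [ 0.012 -0.022  1.   ] tilt deg 1.4 c [0.678 0.129 0.164]
[0.59713609 0.07465174 0.21916763]
```

View pics/s17.png

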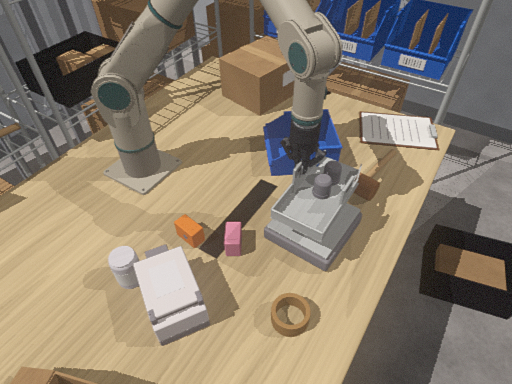

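Request:
move_arm:
  deltas: [6,-4,0,0,1,12,-8,0,0,1,18,-11,0,0,1,22,-14,0,0,1,22,-14,0,0,1,22,-14,0,0,1,22,-14,0,0,1,22,-14,0,0,1,22,-14,0,0,1,22,-14,0,0,1,18,-11,0,0,1,12,-8,0,0,1]

```text
time: 32.75
ee_pos: [0.456, 0.2973, 0.222]
ee_rot: [-3.133, -0.005, 1.573]
wrist_force: [0.1, 0.6, -4.1]
finger_gap: 0.007
```

Request:
move_arm:
  deltas: [8,-5,0,0,1,5,-3,0,0,1,0,0,0,-0.025,1,0,0,0,-0.05,1,0,0,0,-0.07,1,0,0,0,-0.07,1,0,0,0,-0.07,1,0,0,0,-0.07,1,0,0,0,-0.07,1,0,0,0,-0.07,1,0,0,0,-0.07,1,0,0,0,-0.05,1]

```text
time: 33.95
ee_pos: [0.4515, 0.3059, 0.2228]
ee_rot: [-3.139, -0.006, 2.185]
wrist_force: [0.4, -0.3, -4.3]
finger_gap: 0.0074
```

Request:
move_arm:
  deltas: [0,0,0,-0.025,1,0,0,0,-0.01,1,0,0,0,0,1,0,0,0,0,1]

```text
time: 34.35
ee_pos: [0.4506, 0.3073, 0.2226]
ee_rot: [-3.139, -0.007, 2.219]
wrist_force: [0.3, -0.1, -4.1]
finger_gap: 0.0073
```

```bash
python3 - <<'E'
from tray import *
plane('scene','s18',(.12,.3),(.35,.65,.1,.45))
p,d=read_camera('top'); cv2.imwrite('pics/t18.png',p[:,:,::-1])
p,d=read_camera('wrist'); cv2.imwrite('pics/w18.png',p[:,:,::-1])
plan(.4482,.3092,.219,127.2); print(manip.get_obs()['joint_pos'].round(2))
E
```

```text
scene 2452 1008 n [ 0.009 -0.005  1.   ] tilt deg 0.6 c [0.533 0.321 0.166]
tool delta mm [ 2.7 -0.8  3.6] turn(rad about tool z) -0.001 or 3.141 | now [0.4505 0.3075 0.2226] rot [-3.1386 -0.0069  2.2192] t 34.5 gap 0.0069 F [ 0.2  0.8 -3.6]
[-1.1   0.6   0.72  1.84 -0.51  0.89  0.51]
```

View pics/s18.png

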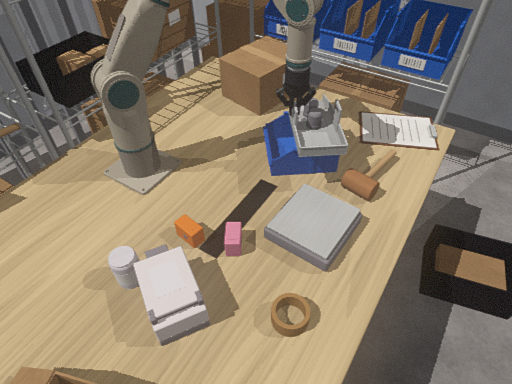

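View pics/w18.png

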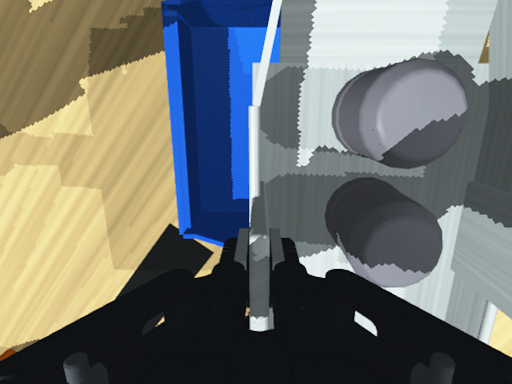

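View pics/t18.png

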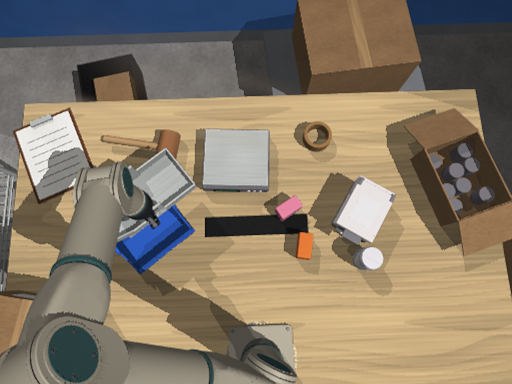

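Request:
move_arm:
  deltas: [0,0,10,0,1,0,0,15,0,1,0,0,10,0,1,0,0,5,0,1,0,0,2,0,1,0,0,2,0,1,0,0,0,0,1]

```text
time: 35.2
ee_pos: [0.4507, 0.3078, 0.1791]
ee_rot: [-3.14, -0.007, 2.219]
wrist_force: [0.2, -0.4, -2.2]
finger_gap: 0.0072
```

Request:
move_arm:
  deltas: [3,0,3,0,1,3,0,3,0,1,3,0,3,0,1,0,0,0,0,1,0,0,0,0,1]

```text
time: 35.7
ee_pos: [0.4454, 0.3151, 0.1705]
ee_rot: [-3.14, -0.007, 2.219]
wrist_force: [-1.7, 0.1, 3.1]
finger_gap: 0.0075
```

```bash
python3 - <<'E'
from tray import *
plane('scene','s19',(.08,.3),(.35,.65,.1,.45))
p,d=read_camera('wrist'); cv2.imwrite('pics/w19.png',p[:,:,::-1])
o=manip.get_obs(); print(o['ee_pos'],o['wrist_force'],o['torque'])
p=cv2.imread('pics/s19.png')[:,:,::-1]; crop(p,230,60,400,200,4,'s19c')
E
```

```text
scene 2161 773 n [-0.07   0.102  0.992] tilt deg 7.1 c [0.529 0.328 0.12 ]
[0.44535248 0.31515514 0.1703984 ] [-2.53468424 -1.16236077  5.69010404] [-0.4406693  -0.11432893 -0.21011106]
```

View pics/s19c.png

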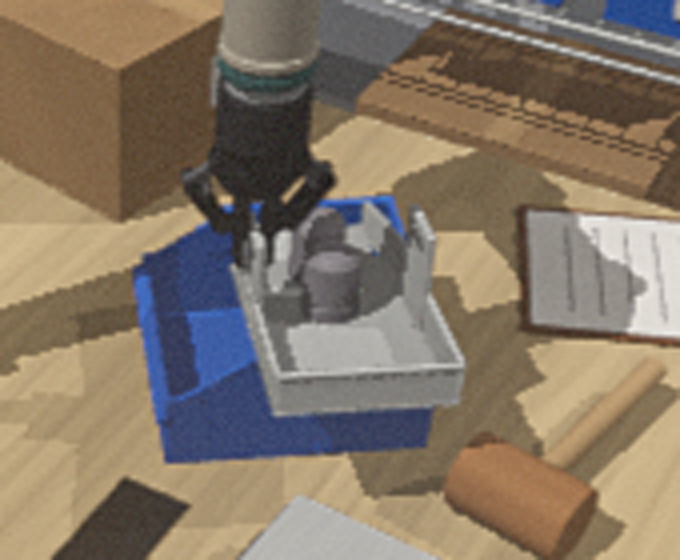

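Request:
move_arm:
  deltas: [4,0,5,0,1,4,0,5,0,1,4,0,5,0,1,0,0,0,0,1,0,0,0,0,1]

```text
time: 36.3
ee_pos: [0.4374, 0.3251, 0.1545]
ee_rot: [-3.139, -0.007, 2.22]
wrist_force: [0.6, 1.3, -1.6]
finger_gap: 0.0073
```

```bash
python3 - <<'E'
from tray import *
plane('scene','s20',(.05,.3),(.35,.65,.1,.45))
o=manip.get_obs(); print(o['ee_pos'],o['wrist_force'],o['torque'])
p=cv2.imread('pics/s20.png')[:,:,::-1]; crop(p,230,60,400,200,4,'s20c')
E
```

```text
scene 2148 381 n [-0.212  0.28   0.936] tilt deg 20.6 c [0.525 0.332 0.113]
[0.43734191 0.32506083 0.15455381] [ 1.12242571  2.01782033 -0.81088095] [ 0.19415403 -0.27401847  0.1096259 ]
```

View pics/s20c.png

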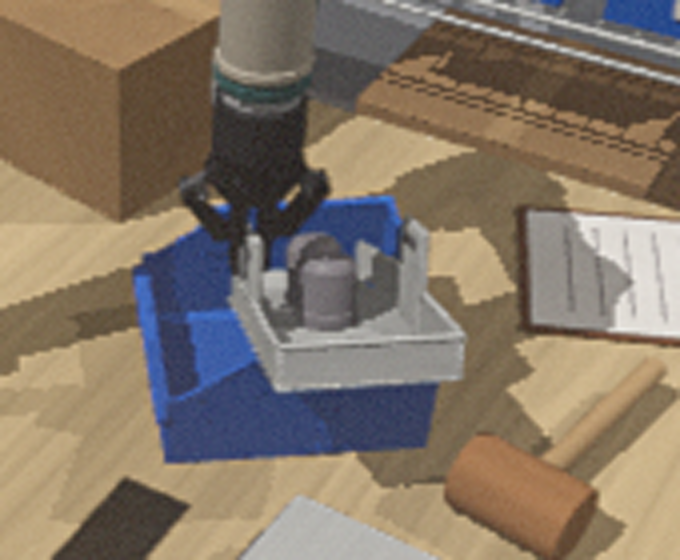

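Request:
move_arm:
  deltas: [3,0,5,0,1,3,0,5,0,1,2,0,5,0,1,1,0,4,0,1,0,0,0,0,1,0,0,0,0,1]

```text
time: 36.95
ee_pos: [0.4311, 0.3324, 0.1354]
ee_rot: [-3.138, -0.008, 2.22]
wrist_force: [-1.6, 3.2, -1.3]
finger_gap: 0.0077
```

```bash
python3 - <<'E'
from tray import *
plane('scene','s21',(.02,.3),(.35,.65,.1,.45))
o=manip.get_obs(); print(o['ee_pos'],o['wrist_force'],o['torque'])
p=cv2.imread('pics/s21.png')[:,:,::-1]; crop(p,230,60,400,200,4,'s21c')
p,d=read_camera('wrist'); cv2.imwrite('pics/w21.png',p[:,:,::-1])
E
```

```text
scene 1651 485 n [ 0.509 -0.664  0.548] tilt deg 56.8 c [0.582 0.246 0.18 ]
[0.43104278 0.33236237 0.13543744] [-1.55106755  3.4941626  -1.85230188] [0.5495974  0.10187156 0.23053424]
```

View pics/s21c.png

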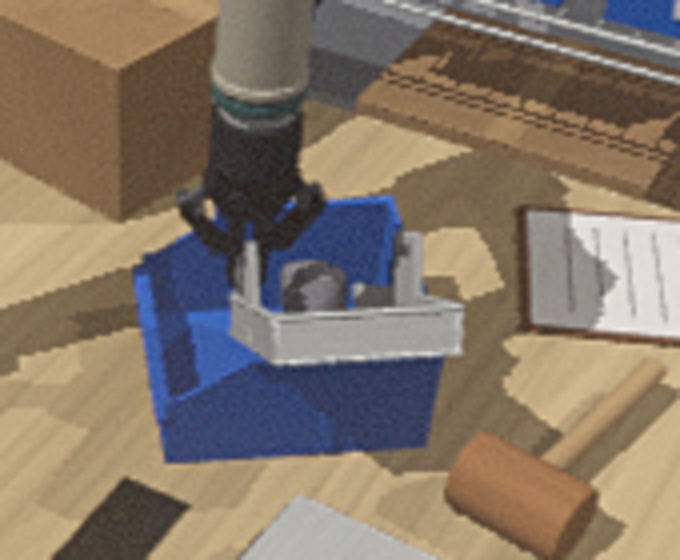

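View pics/w21.png

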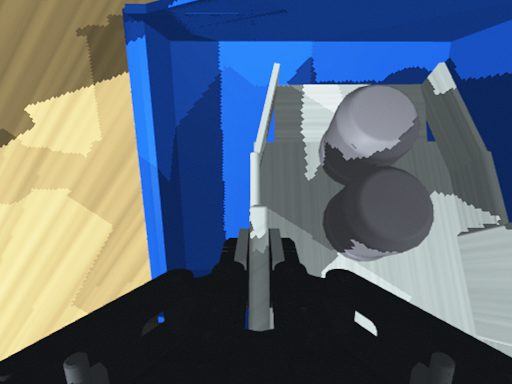

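Request:
move_arm:
  deltas: [0,0,-10,0,1,0,0,-15,0,1,5,0,0,0,1,10,0,0,0,1,12,0,0,0,1,6,0,0,0,1,0,0,0,0,1]

```text
time: 37.75
ee_pos: [0.4126, 0.3571, 0.1606]
ee_rot: [-3.139, -0.003, 2.219]
wrist_force: [3.1, -3.4, -6.0]
finger_gap: 0.007
```

```bash
python3 - <<'E'
from tray import *
plane('scene','s22',(.02,.3),(.35,.65,.1,.45))
o=manip.get_obs(); print(o['ee_pos'],o['wrist_force'],o['torque'])
p=cv2.imread('pics/s22.png')[:,:,::-1]; crop(p,230,60,400,200,4,'s22c')
p,d=read_camera('wrist'); cv2.imwrite('pics/w22.png',p[:,:,::-1])
E
```

```text
scene 1465 510 n [ 0.49  -0.648  0.583] tilt deg 54.4 c [0.561 0.27  0.214]
[0.41266311 0.35698313 0.16048402] [ 3.88315188 -3.83653165 -6.0987598 ] [-1.24226566 -0.86336377 -0.25171803]
```

View pics/s22c.png

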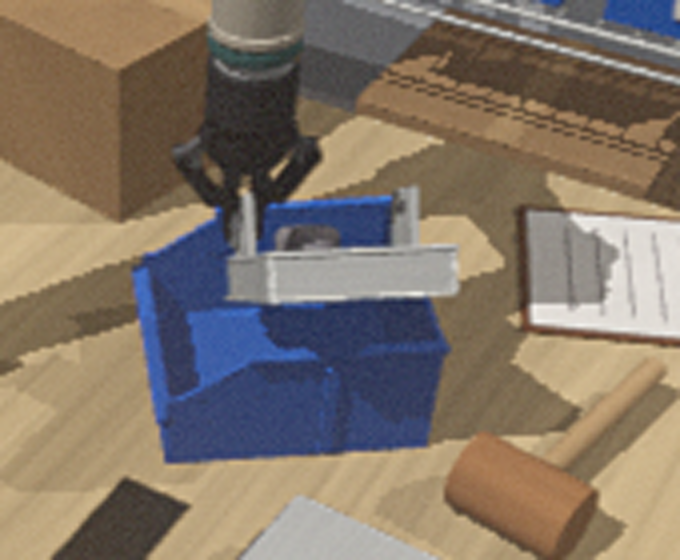

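View pics/w22.png

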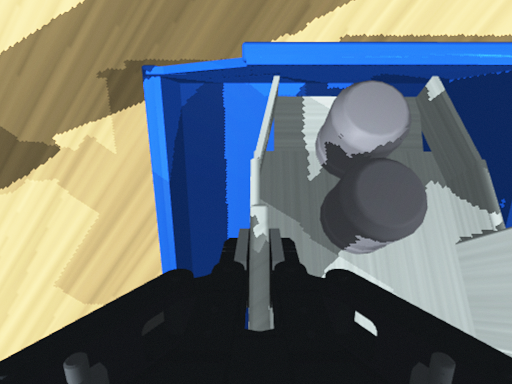

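Request:
move_arm:
  deltas: [4,0,-2,0,1,5,0,-2,0,1,5,0,-2,0,1,5,0,-2,0,1,5,0,-2,0,1,0,0,0,0,1]

```text
time: 38.45
ee_pos: [0.3985, 0.3761, 0.1711]
ee_rot: [-3.139, -0.004, 2.218]
wrist_force: [4.6, -4.1, -4.5]
finger_gap: 0.0075
```

```bash
python3 - <<'E'
from tray import *
plane('scene','s23',(.02,.35),(.35,.65,.1,.45))
o=manip.get_obs(); print(o['ee_pos'],o['wrist_force'],o['torque'])
p=cv2.imread('pics/s23.png')[:,:,::-1]; crop(p,230,60,400,200,4,'s23c')
p,d=read_camera('wrist'); cv2.imwrite('pics/w23.png',p[:,:,::-1])
E
```

```text
scene 1946 650 n [-0.436  0.591  0.678] tilt deg 47.3 c [0.503 0.348 0.171]
[0.39854061 0.37596098 0.17096808] [ 3.99477837 -4.92239388 -5.07843796] [-1.28895954 -0.92026539 -0.35298707]
```

View pics/s23c.png

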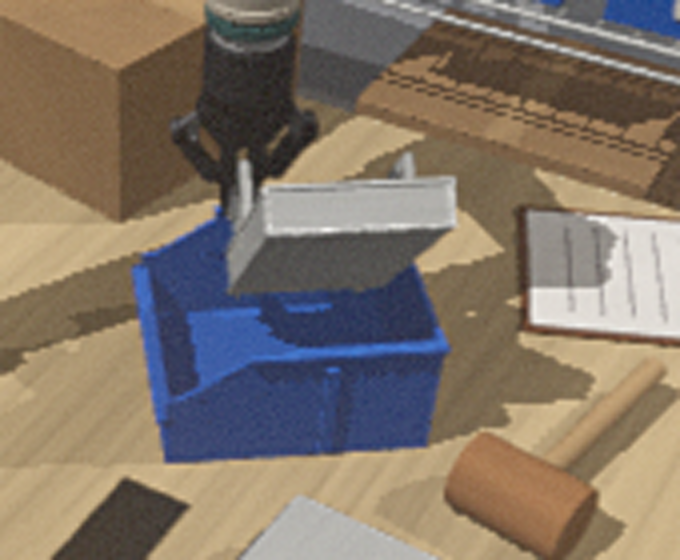

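View pics/w23.png

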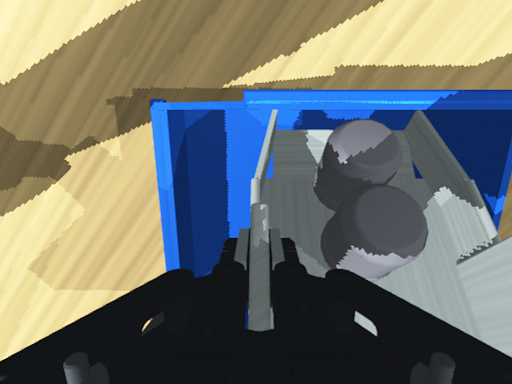

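Request:
move_arm:
  deltas: [5,0,-1,0,1,5,0,-1,0,1,4,0,-1,0,1,0,0,0,0,1,-10,0,0,0,1,-18,0,0,0,1,-20,0,0,0,1,-20,0,-5,0,1,-10,0,-5,0,1,0,0,0,0,1,0,0,0,0,1]

```text
time: 39.65
ee_pos: [0.4355, 0.3272, 0.1837]
ee_rot: [-3.138, -0.009, 2.22]
wrist_force: [-0.5, 0.7, -3.8]
finger_gap: 0.0071
```

```bash
python3 - <<'E'
from tray import *
plane('scene','s24',(.02,.35),(.35,.65,.1,.45))
o=manip.get_obs(); print(o['ee_pos'],o['wrist_force'],o['torque'])
p=cv2.imread('pics/s24.png')[:,:,::-1]; crop(p,230,60,400,200,4,'s24c')
p,d=read_camera('wrist'); cv2.imwrite('pics/w24.png',p[:,:,::-1])
E
```

```text
scene 2345 992 n [-0.477  0.635  0.608] tilt deg 52.6 c [0.541 0.301 0.19 ]
[0.43516421 0.32741356 0.18351492] [-0.10016745 -0.74656734 -3.89012305] [-0.06541063  0.24190922 -0.04040536]
```

View pics/w24.png

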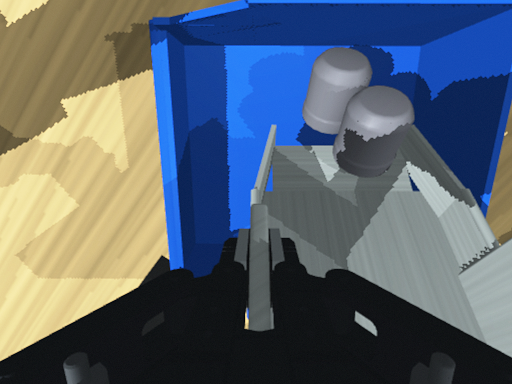

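Request:
move_arm:
  deltas: [0,0,-15,0,1,-5,0,-20,0,1,0,0,-20,0,1,0,0,0,0,1,0,0,0,0,1,0,0,0,0,1]

```text
time: 40.35
ee_pos: [0.4384, 0.3222, 0.2375]
ee_rot: [-3.136, -0.008, 2.22]
wrist_force: [0.8, 0.8, -2.8]
finger_gap: 0.0072
```

```bash
python3 - <<'E'
from tray import *
plane('scene','s25',(.02,.35),(.35,.65,.1,.45))
o=manip.get_obs(); print(o['ee_pos'],o['wrist_force'],o['torque'])
p,d=read_camera('wrist'); cv2.imwrite('pics/w25.png',p[:,:,::-1])
E
```

```text
scene 2644 1220 n [-0.476  0.634  0.609] tilt deg 52.5 c [0.541 0.3   0.237]
[0.43857496 0.32196391 0.23748202] [-0.30971215 -0.50522981 -3.22625916] [-0.02442909  0.30265146 -0.01257689]
```

View pics/w25.png

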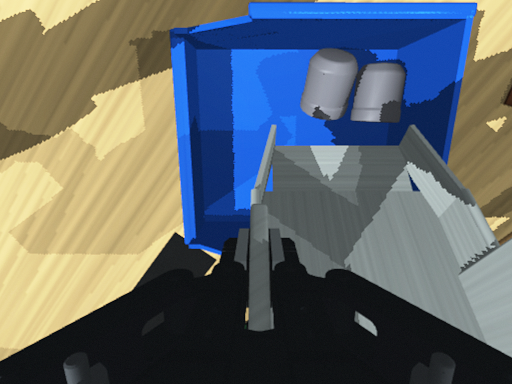

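Request:
move_arm:
  deltas: [-10,0,5,0,1,-20,0,8,0,1,-20,0,7,0,1,-15,0,0,0,1,-8,0,0,0,1,-8,0,1,0,1,-8,0,1,0,1,-8,0,2,0,1,-9,0,3,0,1,0,0,0,0,1]

```text
time: 41.45
ee_pos: [0.5048, 0.2361, 0.211]
ee_rot: [-3.14, -0.006, 2.218]
wrist_force: [-3.1, 0.3, 0.6]
finger_gap: 0.0071
```

```bash
python3 - <<'E'
from tray import *
plane('scene','s26',(.05,.35),(.35,.75,.05,.45))
o=manip.get_obs(); print(o['ee_pos'],o['wrist_force'],o['torque'])
p=cv2.imread('pics/s26.png')[:,:,::-1]; crop(p,230,60,400,200,4,'s26c')
E
```

```text
scene 3342 1594 n [-0.002 -0.001  1.   ] tilt deg 0.1 c [0.659 0.11  0.069]
[0.50471421 0.23653287 0.21098045] [-0.62500862  0.15595345 -0.49507277] [0.16925038 0.37546374 0.10482465]
```

View pics/s26c.png

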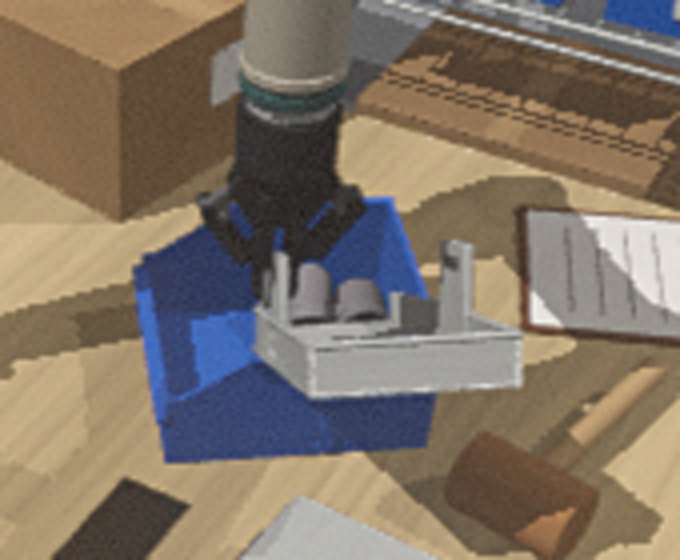

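Request:
move_arm:
  deltas: [-8,0,4,0,1,-9,0,4,0,1,-8,0,5,0,1,-7,0,5,0,1,-6,0,6,0,1,0,0,0,0,1]

```text
time: 42.1
ee_pos: [0.5276, 0.2056, 0.1861]
ee_rot: [-3.139, -0.005, 2.217]
wrist_force: [1.8, -0.3, 0.2]
finger_gap: 0.0074
```

```bash
python3 - <<'E'
from tray import *
plane('scene','s27',(.09,.35),(.35,.75,.05,.45))
plane('wrist','w27',(.09,.18),(.35,.75,.05,.45))
o=manip.get_obs(); print(o['ee_pos'],o['wrist_force'],o['torque'])
p=cv2.imread('pics/s27.png')[:,:,::-1]; crop(p,230,60,400,200,4,'s27c')
E
```

```text
scene 2976 1532 n [-0.065  0.084  0.994] tilt deg 6.1 c [0.602 0.235 0.133]
wrist 68326 51237 n [-0.055  0.073  0.996] tilt deg 5.2 c [0.562 0.283 0.127]
[0.5265121  0.20625124 0.18618562] [ 0.11680187 -0.20121347 -1.47515174] [ 0.08915171 -0.02662605 -0.0818511 ]
```

View pics/s27c.png

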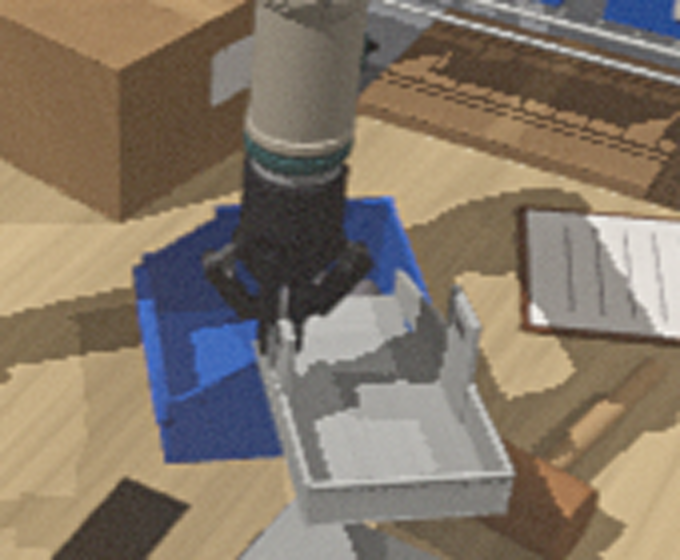

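Request:
move_arm:
  deltas: [-2,0,4,0,1,-1,0,4,0,1,0,0,0,0,1,0,0,-15,0,1,0,0,-20,0,1,0,0,-5,0,1,0,0,0,0,1,0,0,0,0,1]

```text
time: 43.0
ee_pos: [0.5274, 0.2049, 0.2176]
ee_rot: [-3.137, -0.008, 2.22]
wrist_force: [-0.6, -0.7, -3.2]
finger_gap: 0.0071
```

```bash
python3 - <<'E'
from tray import *
plane('scene','s28',(.12,.35),(.35,.75,.05,.45))
P=plane('wrist','w28',(.12,.22),(.35,.75,.05,.45))
# caps in bin and platter from top
p,d=read_camera('top'); Pt=cloud('top',d); cv2.imwrite('pics/t28.png',p[:,:,::-1])
m=(Pt[...,0]>.53)&(Pt[...,0]<.8)&(Pt[...,1]>-.12)&(Pt[...,1]<.2)&(Pt[...,2]>.06)&(Pt[...,2]<.08); q=Pt[m]; print('platter',cv2.minAreaRect((q[:,:2]*1000).astype(np.float32)),np.median(q[:,2]))
P=cloud('wrist',read_camera('wrist')[1])
plan(.6,.0665,.23,90)
E
```

```text
scene 3187 1682 n [-0.014  0.023  1.   ] tilt deg 1.5 c [0.602 0.235 0.163]
wrist 68787 54950 n [0.001 0.013 1.   ] tilt deg 0.7 c [0.559 0.284 0.162]
platter ((662.8925170898438, 57.56759262084961), (218.4049530029297, 214.1754150390625), 86.44886779785156) 0.07035601081105036
tool delta mm [-153.6  -26.   -13.1] turn(rad about tool z) 0.649 or -2.493 | now [0.5278 0.2047 0.2179] rot [-3.1371 -0.0074  2.2194] t 43.2 gap 0.0073 F [-0.7  0.6 -2.7]
```

View pics/t28.png

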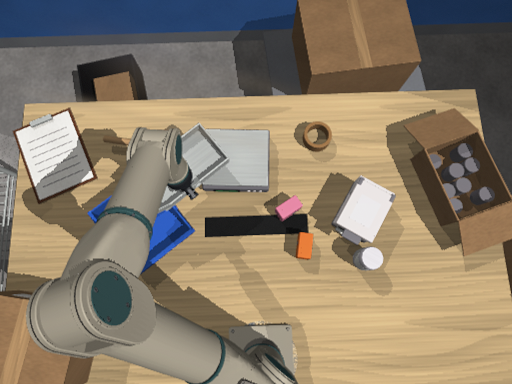

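View pics/w28.png

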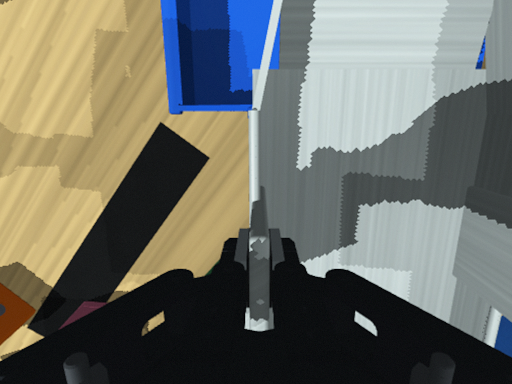

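Request:
move_arm:
  deltas: [-10,-2,0,0,1,-20,-4,0,0,1,-25,-5,0,0,1,-25,-5,0,0,1,-25,-5,0,0,1,-25,-5,0,0,1,-19,-3,0,0,1,0,0,0,0,1,0,0,0,0.08,1,0,0,0,0.09,1,0,0,0,0.1,1,0,0,0,0.1,1]

```text
time: 44.4
ee_pos: [0.5949, 0.0689, 0.2175]
ee_rot: [-3.136, -0.006, 1.846]
wrist_force: [0.0, 0.2, -3.6]
finger_gap: 0.0076
```

Request:
move_arm:
  deltas: [0,0,0,0.1,1,0,0,0,0.1,1,0,0,0,0.08,1,0,0,0,0,1,0,0,0,0,1]

```text
time: 44.9
ee_pos: [0.595, 0.0689, 0.2175]
ee_rot: [-3.134, -0.004, 1.572]
wrist_force: [-0.6, -0.6, -2.8]
finger_gap: 0.0075
```

```bash
python3 - <<'E'
from tray import *
plane('scene','s29',(.12,.35),(.5,.8,-.15,.25))
plan(.595,.068,.130,90)
E
```

```text
scene 4536 2685 n [0.011 0.027 1.   ] tilt deg 1.7 c [0.66  0.048 0.163]
tool delta mm [-1.2  0.5 87.6] turn(rad about tool z) 0.001 or -3.141 | now [0.5951 0.0688 0.2176] rot [-3.1346 -0.0042  1.5715] t 44.95 gap 0.0071 F [-0.3 -0.5 -4.2]
```

Request:
move_arm:
  deltas: [0,0,15,0,1,0,0,25,0,1,0,0,25,0,1,0,0,12,0,1,0,0,5,0,1,0,0,4,0,1,0,0,3,0,1,0,0,2,0,1,0,0,0,0,1]

```text
time: 45.85
ee_pos: [0.5956, 0.0678, 0.128]
ee_rot: [-3.138, -0.003, 1.568]
wrist_force: [-1.5, -2.1, 2.6]
finger_gap: 0.0072
```

Contact. One more slight press to flatten, then open partly and rise.

Request:
move_arm:
  deltas: [0,0,1,0,1,0,0,0,0,1,0,0,0,0,0,0,0,0,0,0,0,0,0,0,0,0,0,-20,0,0,0,0,-40,0,0,0,0,-45,0,0,0,0,-45,0,0,0,0,-20,0,0]

```text
time: 46.85
ee_pos: [0.5975, 0.0678, 0.2999]
ee_rot: [-3.141, -0.004, 1.57]
wrist_force: [0.1, -0.8, 0.1]
finger_gap: 0.0428
```

Request:
move_arm:
  deltas: [-10,-40,0,0,0,-10,-40,0,0,0,-10,-40,0,0,0,-10,-30,0,0,0,0,0,0,0,0,0,0,0,0,0]

```text
time: 47.45
ee_pos: [0.4459, 0.029, 0.2969]
ee_rot: [-3.136, -0.005, 1.57]
wrist_force: [0.9, -0.6, -0.7]
finger_gap: 0.0427
```

```bash
python3 - <<'E'
from tray import *
plane('scene','s30',(.06,.09),(.5,.8,-.15,.25))
plane('wrist','w30',(.06,.085),(.6,.74,-.15,.25))
p,d=read_camera('top'); cv2.imwrite('pics/t30.png',p[:,:,::-1]); P=cloud('top',d)
q=P[(P[...,0]>.55)&(P[...,0]<.8)&(P[...,1]>-.13)&(P[...,1]<.25)&(P[...,2]>.1)&(P[...,2]<.118)]; print('walls',len(q),cv2.minAreaRect((q[:,:2]*1000).astype(np.float32)))
q=P[(P[...,0]>.55)&(P[...,0]<.8)&(P[...,1]>-.13)&(P[...,1]<.25)&(P[...,2]>.145)&(P[...,2]<.17)]; print('lugs',len(q),cv2.minAreaRect((q[:,:2]*1000).astype(np.float32)))
# caps in bin
from caps import caps
caps('top',z=(.02,.075),reg=lambda P:(np.hypot(P[...,0]-.4536,P[...,1]-.37)<.14))
H=np.array([.522,-.397]);u=np.array([.845,-.534]);n=np.array([.534,.845])
S=cloud('scene',read_camera('scene')[1]).reshape(-1,3);S=S[~np.isnan(S).any(1)];U=(S[:,:2]-H)@u;W=(S[:,:2]-H)@n
m=(abs(W)<.05)&(U>-.15)&(U<-.02)&(S[:,2]>.09)&(S[:,2]<.14);print('cover',np.polyfit(U[m],S[m,2],1))
print(manip.get_obs()['ee_pos'],manip.get_obs()['wrist_force'])
E
```

```text
scene 3964 2882 n [ 0.015 -0.002  1.   ] tilt deg 0.9 c [0.672 0.047 0.072]
wrist 23777 20735 n [ 0.002 -0.005  1.   ] tilt deg 0.3 c [0.675 0.064 0.073]
walls 325 ((669.265869140625, 55.84382629394531), (295.1621398925781, 153.9988555908203), 89.49824523925781)
lugs 82 ((739.3324584960938, 55.29234313964844), (11.892515182495117, 65.43240356445312), 1.1143956184387207)
top area 514 uv [121. 219.] xy [456.8 447.4] r 40.4 zmed 0.0534
cover [-0.00024998  0.11541101]
[0.44661109 0.02855303 0.29645663] [-0.2499648   0.27608229  0.87381173]
```

View pics/t30.png

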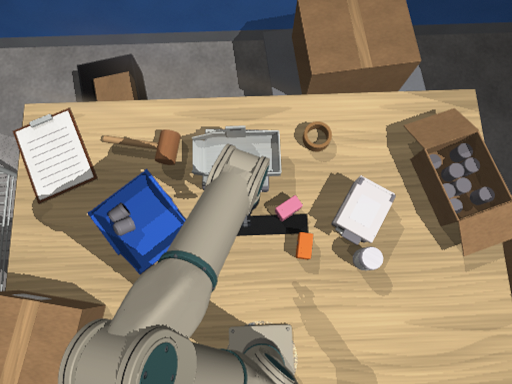

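View pics/s30.png

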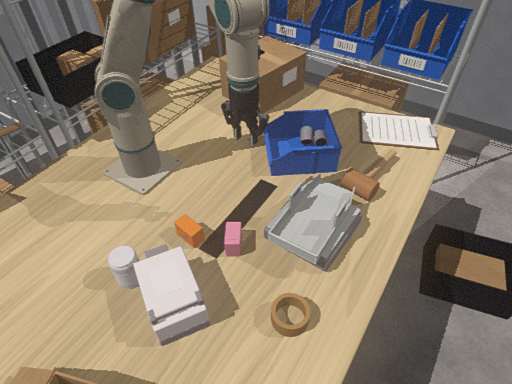

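```bash
python3 -c "
from h import *
print(job.finish_job())"
```

```text
the job is handed in; nothing more can be done
None
```

I finished every step and handed the job in at about 48 s of the 210 s allowed. The hand-in gives no verdict, so what follows rests on my own last camera checks.

- **Printer:** I stood the black cassette in the cradle; the orange and pink look-alikes were left alone. I pushed the cover down until it stopped hard at about 36 N. At the end the cover was level to within 0.001 rad, its top at 115 mm. I could not see the cassette once the cover was shut. Before that its top was at the height expected when seated.
- **Caps:** Only two were there, and one was knocked aside early, so I re-measured it before picking it up. Both stood in the tray on the scale with the hand clear.
- **Tipping:** The tool can only turn about its own axis. I therefore held the tray by one lug and let it pivot in the grip, first against one bin wall and then against the opposite one. Both caps were still in at about 20° of tilt. They slid out at about 50°, and both now lie in the bin.
- **Tray:** I levelled it against the bin wall and set it back on the scale. Its centre is at about (0.669, 0.056) and the platter's at about (0.664, 0.06), so they are within roughly 7 mm. The two cameras gave its tilt as 0.3° and 0.9°, both under the 3° limit.
- **Other objects:** The tape, mallet and tin look unmoved in the last pictures, and the gripper stood free at about 0.3 m height.

No final check failed. During the work the cameras disagreed by 1–3 mm on where the cradle was, and an early reading of the cover angle (0.29 rad) was wrong because arm points got into the fit; a closer look at the heights corrected it.

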